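# Build up a crosswise drying stack of turning blanks

## Robot

A 7-joint arm with a two-finger parallel gripper is mounted at the origin on a cart in front of the work surface, level with it; the furniture and walls round the work are solid. World frame = base frame: x ahead of the robot, y to its left, z up, the work surface at z = 0. Lengths are in m, angles in rad, forces in N, time in s.
With the tool pointing down it reaches from about 0.425 to 0.925 m from the base axis. Payload 6.8 kg.
Tool frame: the origin (TCP) lies between the finger pads; the fingertips stand r.tip_reach ahead of it and the grasp point (between the pads) lies 11 mm behind it (r.tip_reach is the distance from the TCP to the fingertips, in m); z points along the fingers, y is the direction in which the jaws open and shut (so a half turn about z gives the same grasp; the last joint's range is limited). The gripper opens to 85 mm and grips with 20 to 120 N. Pads are 22 mm wide; open, the fingers measure 114 mm over their backs; the gripper's body (76 mm by 85 mm) begins 54 mm behind the grasp point. The pads swing forward as they close: fully open they stand 13 mm farther back than shut.
Start: joints at [-1.245, 0.477, 0.022, 1.555, -0.011, 1.109, -0.083], TCP at [0.284, 0.612, 0.239] pointing down, gripper open.
Joint ranges: [-2.96, 2.96], [-0.34, 2.1], [-1.41, 1.46], [0.24, 2.44], [-1.37, 4.51], [0.17, 1.92], [-2.96, 2.96]. Speed limits (rad/s): [2.39, 2.39, 3.14, 3.14, 3.14, 3.14, 3.14].

## Interface

Orientations are given as a rotation vector (axis times angle).
In Python, from bench import r, eyes, spotter gives the robot as it stands.
- The arm moves only by the tool carry_out, never from a script. Its argument "series" is text: rows parted by semicolons, each of 5 numbers parted by spaces: the shift along the tool's x, y, z in cm, then the turn about the tool's z in rad, then the opening, from 0 (shut) to 1 (fully open). In form: x y z yaw gripper; .... A call has 1 to 8 rows; each row shifts and turns the commanded pose from where the row before left it, along the tool's axes as they then stand; what a row does not reach is not made up. A row lasts 1/8 s, in which the tool goes at most 62.5 mm and 10.7 degrees, less where a joint would pass 70% of its speed; a pose out of reach is approached as far as the arm can. A call with a gripper value outside its range is refused whole. The fingers move at their own pace and stop on an object; "grip_force" is the grip in N (left out, the last holds). Time passes only in rows, so rows that do not move let the fingers close. It gives the time, the measured TCP pose, the force and the opening at its end, in the units of the state.
- r.get_obs(): the state, without advancing time (a new reading comes with each control period).
- eyes.grab_frame(name): name is "side" or "top"; returns a dict with "color" (480x640x3 uint8, blue, green, red), "intrinsics" (3x3 intrinsics, pixels), "D" ([k1, k2, p1, p2, k3] as OpenCV has them; the pictures are not rectified), "R" (3x3) and "t" (3): a world point X has camera coordinates R X + t. Camera axes: x right, y down, z forward; pixel columns grow to the right and rows downward; lengths in m; the calibration is good to about 2 mm. A picture is of the moment at which its call begins. There is no depth.
- r.hand_in(): hands the job in, once; it reports no verdict.
Trained networks look in a picture, given as the dict that the camera call returned (one of the last four; its "shot" number tells which), for a name from the list of things; names that differ only in an ending like _2 or _b are one class to them, and where a whole thing is asked for, a point or a joint stands for the part that bears it (a point fixed in the world has none). Each returns a list of dicts, best first, with "confidence" (0 to 1); they miss things now and then, are a little off and sometimes report something else, mostly with a low value. They report only what shows in the picture. A call takes as long as a camera call. They do not tell look-alikes from the thing itself.
- spotter.search_frame(picture, query): "uv" ([column, row] in pixels, amid what is visible of it).
- spotter.trace(picture, query): "pixels" (480x640 bool, what is visible of it) and "uv" ([column, row] in pixels, amid what is visible of it).
- spotter.mark_of(picture, query): "uv" ([column, row] in pixels: a listed point, or the origin of a listed thing).
The state is a dict: "clock": time; "joints": joint angles; "qvel": joint speeds; "tau": joint torques, N m; "tcp_pos": TCP position; "orientation": TCP orientation; "contact_force": force on the tool from outside, world axes, zero at the start; "moment": the same for the moment, N m; "grip_width": finger opening in m.
Only numpy, scipy, OpenCV 4.12 (cv2) and the standard library are available. Lean on these libraries where they do the work, as an engineer would, in place of code of your own. Each camera call takes 0.05 s, during which the arm holds its last target.

## Task

Take the four thick beech blanks from the sloping rack and build the drying stack on the small pallet two layers higher: first a pair laid crosswise over the pair already there, then a pair turned back crosswise over that, each pair set out at the ends of the blanks beneath so that all edges of the square stack are flush. Set the blanks down without dropping them, keep the bottom pair in place, and leave the slim dark blank in the rack and the glue bottle, candle cup and pencil where they are.

Things in the scene. Friction and masses are not known exactly. Their poses are not given: they have to be found in the camera images.
- blank_1: Grey-brown squared beech blank, 30 x 111 x 30 mm, 50 to 95 g. Origin: centre of its 30 x 111 underside; y along its length, x across, z from underside to top. One of the four alike blanks to stack. Starts in a bay of the sloping rack: y up the slope (towards the robot), z square to the deck (25 degrees from vertical), lower end within 7 mm of the rack's lip. 30 mm is free on each side.
- blank_2: Grey-brown squared beech blank, 30 x 111 x 30 mm, 50 to 95 g. Origin: centre of its 30 x 111 underside; y along its length, x across, z from underside to top. One of the four alike blanks to stack. Starts in a bay of the sloping rack: y up the slope (towards the robot), z square to the deck (25 degrees from vertical), lower end within 7 mm of the rack's lip. 30 mm is free on each side.
- blank_3: Grey-brown squared beech blank, 30 x 111 x 30 mm, 50 to 95 g. Origin: centre of its 30 x 111 underside; y along its length, x across, z from underside to top. One of the four alike blanks to stack. Starts in a bay of the sloping rack: y up the slope (towards the robot), z square to the deck (25 degrees from vertical), lower end within 7 mm of the rack's lip. 30 mm is free on each side.
- blank_4: Grey-brown squared beech blank, 30 x 111 x 30 mm, 50 to 95 g. Origin: centre of its 30 x 111 underside; y along its length, x across, z from underside to top. One of the four alike blanks to stack. Starts in a bay of the sloping rack: y up the slope (towards the robot), z square to the deck (25 degrees from vertical), lower end within 7 mm of the rack's lip. 30 mm is free on each side.
- blank_1_centre (a point): Middle of the solid of blank_1, 15 mm above its origin; axes as the blank's. Any of the four long faces may lie downward in the stack.
- blank_2_centre (a point): Middle of the solid of blank_2, 15 mm above its origin; axes as the blank's. Any of the four long faces may lie downward in the stack.
- blank_3_centre (a point): Middle of the solid of blank_3, 15 mm above its origin; axes as the blank's. Any of the four long faces may lie downward in the stack.
- blank_4_centre (a point): Middle of the solid of blank_4, 15 mm above its origin; axes as the blank's. Any of the four long faces may lie downward in the stack.
- slim_blank: Dark walnut squared blank, slimmer than the others: 20 x 121 x 20 mm. Origin: centre of its 20 x 121 underside; y along its length, x across, z from underside to top. It lies in one of the five rack bays (which one varies) and stays there.
- rack: Plywood rack fixed to the bench, 340 mm wide (y), 125 mm deep (x), origin under its middle on the bench. Deck rises 25 degrees from its far edge (14 mm high, +x, away from the robot) to its near edge (67 mm). A 14 mm lip along the low far edge stops the blanks; beads 5 mm wide and 5 mm high part five bays, 64 mm apart.
- pallet: Small slatted wooden pallet fixed to the bench, 150 x 150 mm, deck 22 mm above the bench. Origin at the bench below its centre. The bottom pair of blanks lies on it parallel to its y axis.
- base_near: Grey-brown squared beech blank, 30 x 111 x 30 mm, 50 to 95 g. Origin: centre of its 30 x 111 underside; y along its length, x across, z from underside to top. One of the bottom pair that already lies loose on the pallet, at pallet x = -40.5 mm (nearer the robot), length along the pallet's y, top 52 mm above the bench.
- base_far: Grey-brown squared beech blank, 30 x 111 x 30 mm, 50 to 95 g. Origin: centre of its 30 x 111 underside; y along its length, x across, z from underside to top. One of the bottom pair that already lies loose on the pallet, at pallet x = +40.5 mm, length along the pallet's y, top 52 mm above the bench.
- layer2_left (a point): Place in the second layer: where the centre of the underside of a blank belongs, at pallet x = 0, y = +40.5 mm, 52 mm above the bench. The blank lies along the pallet's x (crosswise over the bottom pair), its ends and outer face flush with the bottom pair's outer faces and ends. Axes as the pallet's.
- layer2_right (a point): Place in the second layer: where the centre of the underside of a blank belongs, at pallet x = 0, y = -40.5 mm, 52 mm above the bench. The blank lies along the pallet's x (crosswise over the bottom pair), its ends and outer face flush with the bottom pair's outer faces and ends. Axes as the pallet's.
- layer3_near (a point): Place in the third layer: where the centre of the underside of a blank belongs, at pallet x = -40.5 mm, y = 0, 82 mm above the bench. The blank lies along the pallet's y (like the bottom pair), flush over the second layer. Axes as the pallet's.
- layer3_far (a point): Place in the third layer: where the centre of the underside of a blank belongs, at pallet x = +40.5 mm, y = 0, 82 mm above the bench. The blank lies along the pallet's y (like the bottom pair), flush over the second layer. Axes as the pallet's.
- thin_glue: Bystander: small white glue bottle standing beyond the pallet on the left, 34 mm across, 95 mm tall, origin under its centre.
- candle_cup: Bystander: turned light-wood candle cup, 67 mm across, 62 mm tall, standing beyond the rack, origin under its centre.
- pencil: Bystander: red pencil, 8 x 166 mm, 10 mm high, lying on the bench beyond the rack, length along its y, origin under its centre.
Things that resemble listed ones, but are neither listed nor needed, are in the scene too. Leave any red look-alike of the blank_3 alone.

How it is judged:
By the outcome, as a careful person would: the job done as asked, in the order asked, and still so for the second after the job is handed in, with the robot touching nothing.
It also fails if it takes over 72 s, if anything falls off the work surface, if the arm or the gripper's body presses on something with over 40 N, if the wrist force passes 120 N, or if a joint passes its speed limit or range.

## Working session

There is one attempt and no reset: what is moved stays moved. The work goes in short steps, Python scripts to look and compute and a tool call to move; the robot and the scene stay as the last step left them, time stands still between calls to the robot, and variables do not carry over. Pictures are saved under pics/ and viewed, and the job is handed in when it is done.

Besides the shell and the picture viewer there is one more tool, called after "Call:" by a JSON object that holds its "fn" and its "kwargs". carry_out: Moves the arm, as the interface text tells. Its arguments: {"type":"object","properties":{"series":{"type":"string"},"grip_force":{"type":"number"}},"required":["series"]}

```bash
ls; mkdir -p pics
python3 - <<'E'
from bench import r,eyes,spotter
import cv2
o=r.get_obs();print(o, r.tip_reach)
for n in("side","top"):
    f=eyes.grab_frame(n);cv2.imwrite(f"pics/{n}0.png",f["color"]);print(n,f["intrinsics"],f["D"],f["R"],f["t"],f["shot"])
E
```

```text
pics
{'clock': 0.0, 'joints': array([-1.24508666,  0.47779752,  0.02233873,  1.5564614 , -0.01150523,
        1.1092731 , -0.08309586]), 'qvel': array([-7.87258275e-04, -5.03335437e-04,  4.70311770e-04, -1.26037541e-03,
        1.55926537e-03, -4.08013676e-05,  1.53256884e-03]), 'tau': array([ 1.84883324e-04, -5.96454585e+01,  1.60788294e+00, -2.81204349e+01,
        1.23845605e-02,  9.36695753e-03,  1.32564023e-05]), 'tcp_pos': array([0.28349198, 0.61194876, 0.2383232 ]), 'orientation': array([-6.76002089e-01, -3.06773032e+00,  2.81486504e-03]), 'contact_force': array([ 0.21408374, -0.36488695, -0.09307807]), 'moment': array([-0.02047113,  0.02246464,  0.01856019]), 'grip_width': 0.08552162528398911} 0.008
side [[584.70231873   0.         317.13547069]
 [  0.         584.70231873 252.34293775]
 [  0.           0.           1.        ]] [-0.12086408  0.          0.          0.          0.        ] [[-0.99905263 -0.0381464  -0.02094503]
 [-0.00683791  0.61291513 -0.79011916]
 [ 0.04297773 -0.78922741 -0.61259531]] [0.56772506 0.078322   1.51993718] 1
top [[470.6074742    0.         322.05951708]
 [  0.         470.6074742  241.33401608]
 [  0.           0.           1.        ]] [0.02131081 0.         0.         0.         0.        ] [[-2.98968858e-03 -9.99886830e-01  1.47441404e-02]
 [-9.83340509e-01  2.59826561e-04 -1.81772872e-01]
 [ 1.81748469e-01 -1.50419548e-02 -9.83230000e-01]] [0.02071706 0.57572675 1.22910123] 2
```

View pics/side0.png

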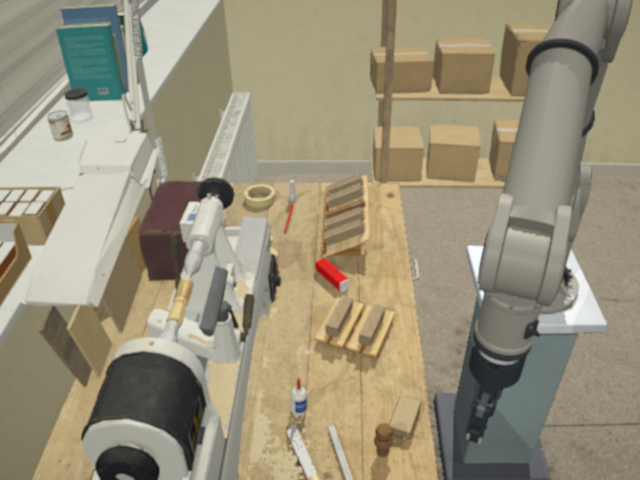

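View pics/top0.png

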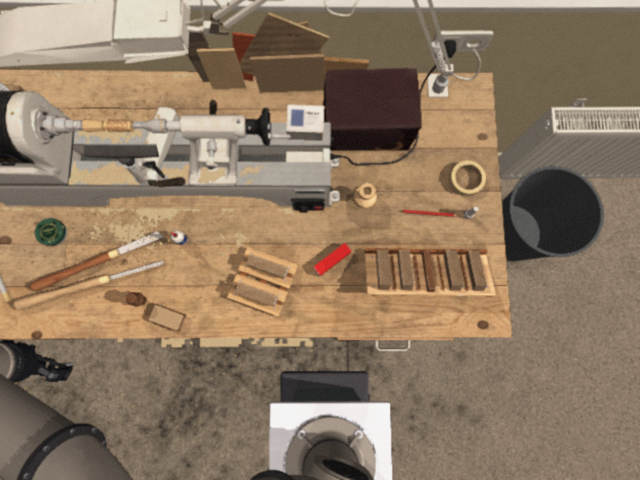

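The side view shows the pallet with its pair at about (355,325), the rack at (345,215) and the red look-alike at (332,275). In the top view these are at (262,280), (430,270) and (333,260). Beside the pallet are loose offcuts, at (165,317) in the top view. Next I'll enlarge the crops and run the networks.

Run:
```python
from bench import r,eyes,spotter
import cv2,pickle,numpy as np
for n,(x0,y0,x1,y1) in {"side":(300,160,420,360),"top":(210,200,510,330)}.items():
    f=eyes.grab_frame(n)
    im=f["color"].copy()
    out={}
    for q in ["blank_1","slim_blank","rack","pallet","base_near","candle_cup","pencil","thin_glue"]:
        t=spotter.trace(f,q); m=spotter.mark_of(f,q)
        out[q]=(t,m)
        print(n,q,[(np.round(a["uv"],1).tolist(),round(a["confidence"],2),int(a["pixels"].sum())) for a in t],"M",[(np.round(a["uv"],1).tolist(),round(a["confidence"],2)) for a in m])
    for q in ["layer2_left","layer3_far","blank_1_centre"]:
        m=spotter.mark_of(f,q); out[q]=m
        print(n,q,[(np.round(a["uv"],1).tolist(),round(a["confidence"],2)) for a in m])
    pickle.dump((f,out),open(f"{n}.pkl","wb"))
    c=im[y0:y1,x0:x1]; s=min(800/c.shape[1],600/c.shape[0])
    cv2.imwrite(f"pics/{n}_z.png",cv2.resize(c,None,fx=s,fy=s,interpolation=cv2.INTER_CUBIC))
```

```text
side blank_1 [([345.7, 194.9], 0.93, 462), ([345.7, 232.5], 0.9, 637), ([345.4, 187.0], 0.76, 373), ([332.8, 275.9], 0.64, 632), ([343.6, 218.5], 0.58, 457)] M [([345.8, 237.5], 0.96), ([348.2, 226.8], 0.81), ([335.9, 275.3], 0.73), ([350.7, 199.5], 0.72), ([344.6, 187.6], 0.62), ([343.9, 196.3], 0.47), ([344.7, 234.3], 0.29)]
side slim_blank [([343.6, 210.4], 0.78, 314)] M [([348.9, 213.8], 0.74), ([344.3, 230.3], 0.49), ([346.7, 192.3], 0.36)]
side rack [([350.3, 241.7], 0.62, 1048)] M []
side pallet [([357.0, 332.7], 0.95, 1655), ([298.3, 401.5], 0.61, 466)] M [([355.4, 328.4], 0.67)]
side base_near [([374.2, 325.4], 0.74, 574), ([348.0, 199.2], 0.25, 524)] M [([369.2, 330.0], 0.75), ([355.3, 329.6], 0.65)]
side candle_cup [([347.3, 198.1], 0.67, 498), ([272.7, 252.8], 0.42, 27)] M [([345.5, 229.8], 0.54), ([266.0, 257.6], 0.37)]
side pencil [([287.5, 219.4], 0.47, 93)] M [([288.5, 217.7], 0.49)]
side thin_glue [([298.0, 400.3], 0.97, 449)] M [([297.0, 410.4], 0.62)]
side layer2_left [([352.2, 327.6], 0.73)]
side layer3_far [([336.8, 302.9], 0.72)]
side blank_1_centre [([345.3, 22
[... 341 characters left out ...]
58)]
top slim_blank [([427.7, 273.5], 0.86, 327), ([258.2, 294.7], 0.2, 512)] M [([426.2, 271.9], 0.79)]
top rack [([422.0, 275.6], 0.58, 2871)] M [([421.7, 275.8], 0.95), ([254.4, 293.9], 0.74)]
top pallet [([267.8, 282.0], 0.85, 2004)] M [([266.3, 282.5], 0.85)]
top base_near [([257.2, 293.4], 0.74, 496)] M []
top candle_cup [([256.3, 293.8], 0.75, 496), ([365.8, 194.7], 0.68, 449)] M [([364.1, 195.8], 0.65)]
top pencil [([436.6, 210.7], 0.55, 45)] M [([433.0, 212.4], 0.61)]
top thin_glue [([182.3, 238.5], 0.74, 177)] M [([183.5, 244.2], 0.6)]
top layer2_left [([247.3, 272.7], 0.91), ([254.4, 292.4], 0.18)]
top layer3_far [([264.0, 262.0], 0.91)]
top blank_1_centre [([403.4, 265.4], 0.69)]
```

View pics/side_z.png

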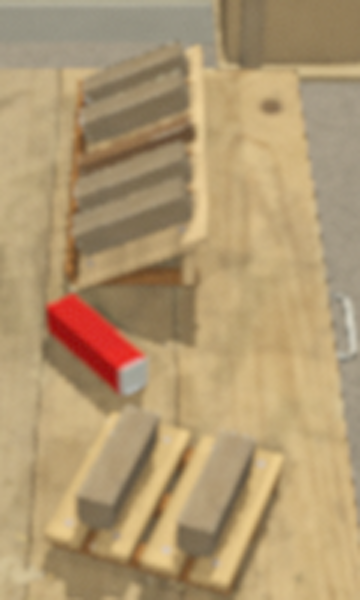

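View pics/top_z.png

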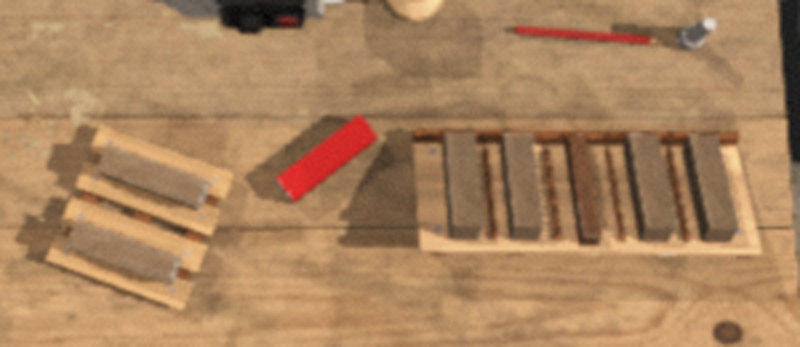

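The slim dark blank is in the middle bay (top 428,273; side 344,210). The four thick blanks are at top (384,270), (406,270), (453,271) and (477,272). The one at (335,260) is the red look-alike and is left alone. The networks' candle_cup and rack hits on blanks are false. Now I'll fit box models to both views.

```bash
cat > h.py <<'E'
import numpy as np,cv2,pickle
from scipy.optimize import minimize
from scipy.spatial.transform import Rotation as Ro
def proj(f,X):
    X=np.atleast_2d(X).astype(float)
    uv,_=cv2.projectPoints(X,cv2.Rodrigues(np.array(f["R"]))[0],np.array(f["t"],float),np.array(f["intrinsics"]),np.array(f["D"],float))
    return uv[:,0]
def ray(f,uv):
    p=cv2.undistortPoints(np.array([[uv]],float),np.array(f["intrinsics"]),np.array(f["D"],float))[0,0]
    R=np.array(f["R"]);d=R.T@np.array([p[0],p[1],1]);c=-R.T@np.array(f["t"]);return c,d/np.linalg.norm(d)
def atz(f,uv,z):
    c,d=ray(f,uv);return c+d*(z-c[2])/d[2]
def tri(fs,uvs):
    A=np.zeros((3,3));b=np.zeros(3);rs=[]
    for f,u in zip(fs,uvs):
        c,d=ray(f,u);P=np.eye(3)-np.outer(d,d);A+=P;b+=P@c;rs.append((c,P))
    X=np.linalg.solve(A,b);return X,[np.linalg.norm(P@(X-c)) for c,P in rs]
def gradf(f,s=0.8):
    im=f["color"].astype(np.float32)
    im=cv2.GaussianBlur(im,(0,0),s)
    gx=cv2.Sobel(im,cv2.CV_32F,1,0,ksize=3)/8;gy=cv2.Sobel(im,cv2.CV_32F,0,1,ksize=3)/8
    return gx,gy
def boxedges(f,R,c,half):
    """visible edges; R cols=axes, c centre"""
    cam=-np.array(f["R"]).T@np.array(f["t"])
    out=[]
    vis={}
    for a in range(3):
        for s in(-1,1):
            n=R[:,a]*s; vis[a,s]=n@(cam-(c+n*half[a]))>0
    for a in range(3):
        b,d=[i for i in range(3) if i!=a]
        for sb in(-1,1):
            for sd in(-1,1):
                nv=vis[b,sb]+vis[d,sd]
                if nv:
                    m=c+R[:,b]*sb*half[b]+R[:,d]*sd*half[d]
                    out.append((m-R[:,a]*half[a],m+R[:,a]*half[a],nv))
    return out
def score(f,g,R,c,half,wts=None):
    tot=0;L=0
    for p,q,nv in boxedges(f,R,c,half):
        t=np.linspace(.04,.96,40)[:,None]
        uv=proj(f,p+(q-p)*t).astype(np.float32)
        d=uv[-1]-uv[0];l=np.linalg.norm(d)
        if l<2: continue
        n=np.array([-d[1],d[0]])/l
        gx=cv2.remap(g[0],uv[:,0].reshape(-1,1),uv[:,1].reshape(-1,1),cv2.INTER_LINEAR)[:,0]
        gy=cv2.remap(g[1],uv[:,0].reshape(-1,1),uv[:,1].reshape(-1,1),cv2.INTER_LINEAR)[:,0]
        v=gx*n[0]+gy*n[1]           # per sample, channel
        v=np.abs(v.mean(0)).sum()+0.3*np.abs(v).mean(0).sum()
        tot+=v*l;L+=l
    return tot/L
def boxR(yaw,slope=0):
    # y' along length; slope: y up
    return Ro.from_euler('z',yaw).as_matrix()@Ro.from_euler('x',slope).as_matrix()
def fit(fs,gs,p0,par2box,step,half):
    def cost(p):
        R,c=par2box(p);return -sum(score(f,g,R,c,half) for f,g in zip(fs,gs))
    best=None
    for k in range(6):
        rng=np.random.default_rng(k)
        s=np.vstack([p0]+[p0+np.eye(len(p0))[i]*step[i]*(1 if rng.random()<.5 else -1) for i in range(len(p0))])
        if k: s+=rng.normal(size=len(p0))*np.array(step)*.6
        o=minimize(cost,p0,method="Nelder-Mead",options=dict(initial_simplex=s,xatol=1e-5,fatol=1e-4,maxiter=400))
        if best is None or o.fun<best.fun:best=o
    return best.x,-best.fun
def overlay(f,boxes,crop,name,col=(0,255,0)):
    x0,y0,x1,y1=crop;c=f["color"][y0:y1,x0:x1];s=min(800/c.shape[1],600/c.shape[0])
    im=cv2.resize(c,None,fx=s,fy=s,interpolation=cv2.INTER_CUBIC)
    for R,cc,half in boxes:
        for p,q,nv in boxedges(f,R,cc,half):
            uv=((proj(f,np.vstack([p,q]))-[x0,y0]+.5)*s).astype(int)
            cv2.line(im,tuple(map(int,uv[0])),tuple(map(int,uv[1])),col,1,cv2.LINE_AA)
    cv2.imwrite(name,im)
H=np.array([.015,.0555,.015])
E
cat > m1.py <<'E'
from h import *
S=pickle.load(open("side.pkl","rb"))[0];T=pickle.load(open("top.pkl","rb"))[0]
fs=[S,T];gs=[gradf(f) for f in fs]
print("rough")
for z,uv in ((.052,(266,267.6)),(.052,(257.5,293.5)),(0.06,(383.9,270)),(.06,(477,272))):print(atz(T,uv,z))
X,e=tri(fs,[(374.2,325.4),(257.2,293.4)]);print(X,e)
def flat(p): return boxR(p[2]),np.array([p[0],p[1],p[3]])
res={}
for n,uv in (("far",(266,267.6)),("near",(257.2,293.4))):
    c=atz(T,uv,.045)
    x,s=fit(fs,gs,np.array([c[0],c[1],-0.28,.037]),flat,[.006,.006,.08,.006],H);print(n,x.round(4),s)
    res[n]=x
d=res["far"][:2]-res["near"][:2];print("dist",np.linalg.norm(d),"angle",np.arctan2(d[1],d[0]))
boxes=[flat(x)+(H,) for x in res.values()]
def sl(p): return boxR(p[2]+np.pi/1,-0) ,0
def slope(p):
    # length y' toward robot (-x): yaw = pi/2 + small
    return boxR(np.pi/2+p[2],np.radians(25)),np.array([p[0],p[1],p[3]])
for n,uv in (("A",(384,270)),("B",(406,270)),("C",(453,271)),("D",(477,272))):
    c=atz(T,uv,.06)
    x,s=fit(fs,gs,np.array([c[0],c[1],0,.06]),slope,[.006,.006,.05,.008],H);print(n,x.round(4),s)
    res[n]=x;boxes.append(slope(x)+(H,))
pickle.dump(res,open("res.pkl","wb"))
overlay(S,boxes,(300,160,420,360),"pics/ovs1.png");overlay(T,boxes,(210,200,510,330),"pics/ovt1.png")
E
python3 m1.py
```

```text
rough
[0.50402634 0.17086877 0.052     ]
[0.43464501 0.19213105 0.052     ]
[ 0.49618191 -0.14572111  0.06      ]
[ 0.49064238 -0.39547507  0.06      ]
[0.43141234 0.1960069  0.03197564] [np.float64(0.004994446624888893), np.float64(0.004994446624888771)]
far [ 0.5078  0.1832 -0.3319  0.0499] 88.24960327148438
near [ 0.4322  0.2119 -0.346   0.0515] 87.11177062988281
dist 0.08082785798387054 angle -0.36196350116842324
A [ 0.4991 -0.1437 -0.0302  0.0536] 79.32849884033203
B [ 0.4979 -0.2006 -0.0458  0.072 ] 80.3069076538086
C [ 0.4974 -0.3325 -0.0121  0.0542] 94.62994384765625
D [ 0.4966 -0.3957 -0.0102  0.0489] 101.45882415771484
```

View pics/ovs1.png

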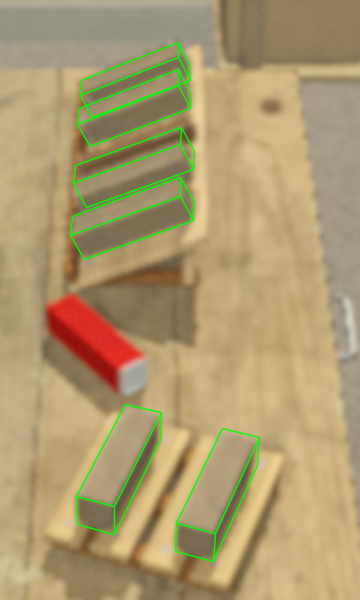

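View pics/ovt1.png

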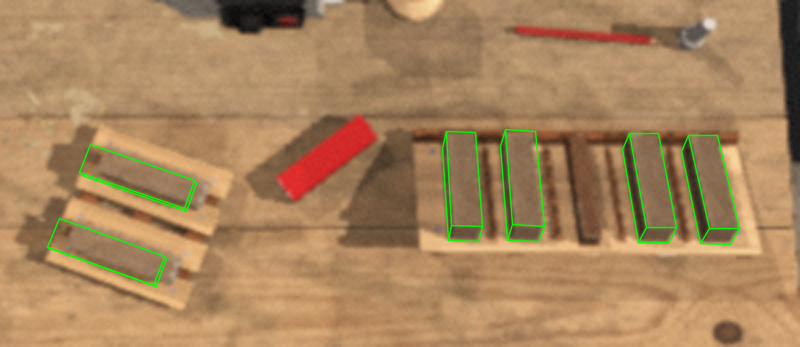

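```bash
cat > m2.py <<'E'
from h import *
import sys
S=pickle.load(open("side.pkl","rb"))[0];T=pickle.load(open("top.pkl","rb"))[0]
fs=[S,T]
PH=np.array([.075,.075,.011])
def pal(p):
    R=boxR(p[2]);c=np.array([p[0],p[1],0]);dz=p[3] if len(p)>3 else 0
    o=[(R,c+R@np.array([s*.0405,0,.037+dz]),H) for s in(-1,1)]
    return o
def run(s,p0,step,which,pallet=True):
    gs=[gradf(f,s) for f in fs]
    def cost(p):
        v=0
        for i in which:
            for R,c,h in pal(p): v-=score(fs[i],gs[i],R,c,h)
        return v
    best=None
    for k in range(8):
        rng=np.random.default_rng(k);n=len(p0)
        sm=np.vstack([p0]+[p0+np.eye(n)[i]*step[i]*rng.choice([-1,1]) for i in range(n)])+(rng.normal(size=n)*step*.7 if k else 0)
        o=minimize(cost,p0,method="Nelder-Mead",options=dict(initial_simplex=sm,xatol=1e-5,fatol=1e-4))
        if best is None or o.fun<best.fun:best=o
    return best.x,-best.fun
p0=np.array([.469,.182,-.32]);st=np.array([.006,.006,.05])
for w in([0,1],[0],[1]):
    x,v=run(1.5,p0,st,w);x,v=run(.8,x,st/3,w);print(w,x.round(4),round(v,1))
    if w==[0,1]:b=x
x,v=run(.8,np.r_[b,0],np.r_[st/2,.004],[0,1]);print("z free",x.round(4),v)
overlay(S,pal(b),(300,280,420,370),"pics/ovs2.png");overlay(T,pal(b),(210,230,310,320),"pics/ovt2.png")
np.save("pal.npy",b)
E
python3 m2.py
```

```text
[0, 1] [ 0.4698  0.1992 -0.354 ] 159.5
[0] [ 0.4702  0.1845 -0.3368] 90.1
[1] [ 0.47    0.199  -0.3751] 91.0
z free [ 0.4698  0.197  -0.3389  0.0138] 174.15777587890625
```

```bash
python3 -c "
import cv2,numpy as np
a=cv2.imread('pics/ovs2.png');b=cv2.imread('pics/ovt2.png');h=400
f=lambda i:cv2.resize(i,(int(i.shape[1]*h/i.shape[0]),h))
o=np.hstack([f(a),f(b)]);s=800/o.shape[1];cv2.imwrite('pics/ov2.png',cv2.resize(o,None,fx=min(1,s),fy=min(1,s)))"
```

```text
(no output)
```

View pics/ov2.png

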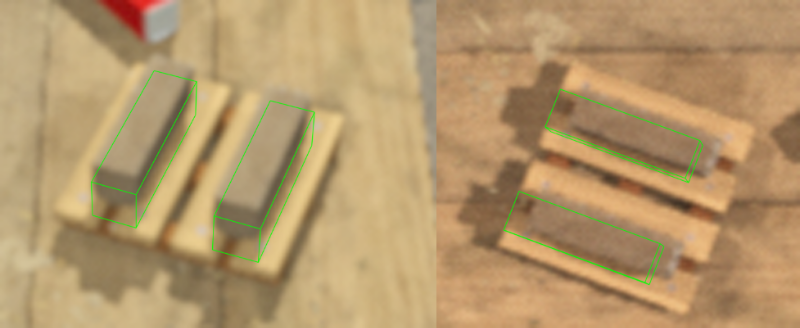

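```bash
cat > m3.py <<'E'
import re
src=open('m2.py').read().split("p0=np.array")[0].replace("    return o\n","    return o+[(R,c+np.array([0,0,.011+dz]),PH)]\n",1)
exec(src)
p0=np.array([.470,.182,-.335]);st=np.array([.004,.004,.03])
for w in([0,1],[0],[1]):
    x,v=run(1.2,p0,st,w);x,v=run(.8,x,st/3,w);print(w,x.round(4),round(v,1))
    if w==[0,1]:b=x
x,v=run(.8,np.r_[b,0],np.r_[st/2,.004],[0,1]);print("z free",x.round(4),v)
overlay(S,pal(b),(300,280,420,370),"pics/ovs2.png");overlay(T,pal(b),(210,230,310,320),"pics/ovt2.png")
np.save("pal.npy",b)
a=cv2.imread('pics/ovs2.png');c=cv2.imread('pics/ovt2.png')
a=cv2.resize(a,(440,330));c=cv2.resize(c,(360,330));cv2.imwrite('pics/ov3.png',np.hstack([a,c]))
E
python3 m3.py
```

```text
[0, 1] [ 0.4684  0.1856 -0.3397] 222.1
[0] [ 0.4701  0.1853 -0.3388] 124.7
[1] [ 0.4658  0.1861 -0.3478] 126.6
z free [ 0.4682  0.1865 -0.3401  0.0028] 224.68136596679688
```

View pics/ov3.png

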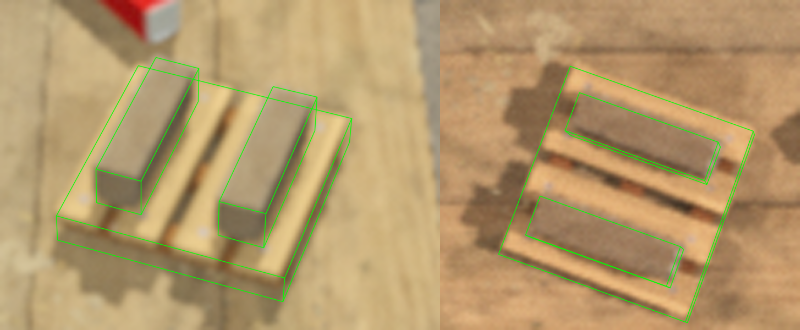

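```bash
cat > m4.py <<'E'
from h import *
S=pickle.load(open("side.pkl","rb"))[0];T=pickle.load(open("top.pkl","rb"))[0]
fs=[S,T]
Rs=np.radians(25)
def box(p,off,ds,dl):
    R=boxR(np.pi/2+p[2],Rs)
    # R[:,0]: x axis across -> yaw 90deg => +y world ; R[:,1] up slope
    c=np.array([p[0],p[1],p[3]])+R[:,0]*(off+dl)+R[:,1]*ds
    return R,c,H
offs=np.array([.128,.064,-.064,-.128])
def nm(cost,p0,step,n=6):
    best=None;d=len(p0)
    for k in range(n):
        rng=np.random.default_rng(k)
        sm=np.vstack([p0]+[p0+np.eye(d)[i]*step[i]*rng.choice([-1,1]) for i in range(d)])+(rng.normal(size=d)*step*.7 if k else 0)
        o=minimize(cost,p0,method="Nelder-Mead",options=dict(initial_simplex=sm,xatol=1e-5,fatol=1e-4,maxiter=500))
        if best is None or o.fun<best.fun:best=o
    return best.x,-best.fun
p=np.array([.4975,-.267,-.02,.056]);st=np.array([.005,.005,.03,.005])
for s,k in((1.2,1),(.8,.4)):
    gs=[gradf(f,s) for f in fs]
    p,v=nm(lambda q:-sum(score(f,g,*box(q,o,0,0)) for f,g in zip(fs,gs) for o in offs),p,st*k);print("joint",p.round(4),round(v,1))
for w in([0],[1]):
    q,v=nm(lambda q:-sum(score(fs[i],gs[i],*box(np.r_[q,p[3]],o,0,0)) for i in w for o in offs),p[:3],st[:3]*.4);print("only",w,q.round(4),round(v,1))
out=[]
for o in offs:
    d,v=nm(lambda d:-sum(score(f,g,*box(p,o,*d)) for f,g in zip(fs,gs)),np.zeros(2),np.array([.004,.003]));
    B=box(p,o,*d);out.append(B);print(o,(d*1e3).round(1),"centre",B[1].round(4),round(v,1))
pickle.dump((p,[b[1] for b in out]),open("rack.pkl","wb"))
overlay(S,out,(315,165,385,260),"pics/a.png");overlay(T,out,(355,235,500,305),"pics/b.png")
a=cv2.imread('pics/a.png');c=cv2.imread('pics/b.png')
a=cv2.resize(a,(240,326));c=cv2.resize(c,(560,270));im=np.zeros((326,800,3),np.uint8);im[:,:240]=a;im[:270,240:]=c;cv2.imwrite('pics/ov4.png',im)
E
python3 m4.py
```

```text
joint [ 0.4981 -0.2678 -0.0164  0.0534] 269.0
joint [ 0.4979 -0.2674 -0.0146  0.054 ] 328.0
only [0] [ 0.4958 -0.2688 -0.019 ] 129.8
only [1] [ 0.4997 -0.2672 -0.0141] 203.3
0.128 [ 0.8 -4.2] centre [ 0.499  -0.1435  0.0544] 78.5
0.064 [0.9 0.4] centre [ 0.498  -0.203   0.0544] 78.0
-0.064 [-0.6 -1.3] centre [ 0.4975 -0.3327  0.0538] 94.6
-0.128 [-0.2  1.5] centre [ 0.4962 -0.3939  0.054 ] 96.7
```

View pics/ov4.png

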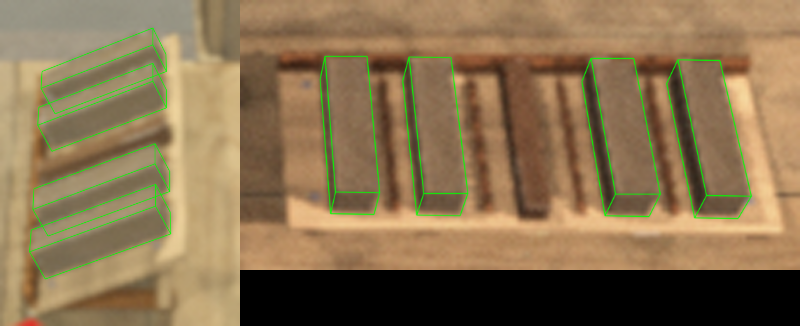

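Run:
```python
from h import *
S=pickle.load(open("side.pkl","rb"))[0];T=pickle.load(open("top.pkl","rb"))[0]
for uv in((314,268.6),(319.5,275),(351.7,250),(345,243)):print("red",atz(T,uv,.03).round(3))
for n,uv in(("bed",(270,205)),("bed",(330,205)),("redbutton",(310,207)),("glue",(182,240)),("chisel tip",(165,264)),("edge",(262,337)),("free",(265,228))):print(n,atz(T,uv,0).round(3))
c=pickle.load(open("rack.pkl","rb"));print(c[0])
```

```text
red [0.504 0.042 0.03 ]
red [0.486 0.027 0.03 ]
red [ 0.556 -0.062  0.03 ]
red [ 0.575 -0.044  0.03 ]
bed [0.692 0.168 0.   ]
bed [ 0.692 -0.004  0.   ]
redbutton [0.686 0.053 0.   ]
glue [0.589 0.414 0.   ]
chisel tip [0.521 0.458 0.   ]
edge [0.32  0.184 0.   ]
free [0.624 0.181 0.   ]
[ 0.49791061 -0.26736519 -0.01462126  0.05404594]
```

```bash
cat > plan.py <<'E'
import sys,numpy as np
from scipy.spatial.transform import Rotation as Ro
from bench import r
def jaw(o):
    R=Ro.from_rotvec(o["orientation"]).as_matrix();return np.degrees(np.arctan2(R[1,1],R[0,1])),R
def state():
    o=r.get_obs();a,R=jaw(o)
    print("t %.2f tcp %s jaw %.2f tilt %.2f F %s grip %.1fmm"%(o["clock"],(o["tcp_pos"]*1e3).round(1),a,np.degrees(np.arccos(min(1,-R[2,2]))),o["contact_force"].round(1),o["grip_width"]*1e3));return o,a,R
def plan(x,y,z,ang,n,g,mode="pre",nyaw=None):
    """n rows, yaw spread on first nyaw rows. mode pre: shift uses axes before the row's turn"""
    o,a,R=state();d=(np.array([x,y,z])-o["tcp_pos"])/n
    da=(ang-a+180)%360-180 if ang is not None else 0
    nyaw=nyaw or n;rows=[]
    for i in range(n):
        k=i if mode=="pre" else i+1
        th=a+da*min(k,nyaw)/nyaw
        t=np.radians(th);ty=np.array([np.cos(t),np.sin(t)]);tx=np.array([-ty[1],ty[0]])
        v=d*100;yw=-np.radians(da)/nyaw if i<nyaw else 0
        rows.append("%.2f %.2f %.2f %.3f %g"%(v[:2]@tx,v[:2]@ty,-v[2],yw,g))
    print("dist %.1fmm turn %.1f deg; per row %.1f mm %.1f deg"%(np.linalg.norm(d)*n*1e3,da,np.linalg.norm(d)*1e3,abs(da)/nyaw))
    print("; ".join(rows))
if __name__=="__main__":
    a=sys.argv[1:]
    if not a: state()
    else: plan(float(a[0]),float(a[1]),float(a[2]),None if a[3]=="-" else float(a[3]),int(a[4]),float(a[5]),*(a[6:7]),**({"nyaw":int(a[7])} if len(a)>7 else {}))
E
python3 plan.py .503 -.1435 .2 89.2 16 .6 pre 8;python3 plan.py .503 -.1435 .2 89.2 16 .6 post 8|tail -1
```

```text
t 2.10 tcp [283.7 612.5 239.3] jaw 65.14 tilt 0.00 F [-0.3 -0.9  0.4] grip 85.0mm
dist 788.1mm turn 24.1 deg; per row 49.3 mm 3.0 deg
-3.23 -3.71 0.25 -0.052 0.6; -3.03 -3.88 0.25 -0.052 0.6; -2.82 -4.03 0.25 -0.052 0.6; -2.61 -4.17 0.25 -0.052 0.6; -2.39 -4.30 0.25 -0.052 0.6; -2.16 -4.42 0.25 -0.052 0.6; -1.92 -4.53 0.25 -0.052 0.6; -1.68 -4.62 0.25 -0.052 0.6; -1.44 -4.71 0.25 0.000 0.6; -1.44 -4.71 0.25 0.000 0.6; -1.44 -4.71 0.25 0.000 0.6; -1.44 -4.71 0.25 0.000 0.6; -1.44 -4.71 0.25 0.000 0.6; -1.44 -4.71 0.25 0.000 0.6; -1.44 -4.71 0.25 0.000 0.6; -1.44 -4.71 0.25 0.000 0.6
-3.03 -3.88 0.25 -0.052 0.6; -2.82 -4.03 0.25 -0.052 0.6; -2.61 -4.17 0.25 -0.052 0.6; -2.39 -4.30 0.25 -0.052 0.6; -2.16 -4.42 0.25 -0.052 0.6; -1.92 -4.53 0.25 -0.052 0.6; -1.68 -4.62 0.25 -0.052 0.6; -1.44 -4.71 0.25 -0.052 0.6; -1.44 -4.71 0.25 0.000 0.6; -1.44 -4.71 0.25 0.000 0.6; -1.44 -4.71 0.25 0.000 0.6; -1.44 -4.71 0.25 0.000 0.6; -1.44 -4.71 0.25 0.000 0.6; -1.44 -4.71 0.25 0.000 0.6; -1.44 -4.71 0.25 0.000 0.6; -1.44 -4.71 0.25 0.000 0.6
```

Call:
{"fn": "carry_out", "kwargs": {"series": "-3.2 -3.7 0.2 -0.05 0.6; -3.0 -3.9 0.2 -0.05 0.6; -2.8 -4.0 0.2 -0.05 0.6; -2.6 -4.2 0.2 -0.05 0.6; -2.4 -4.3 0.2 -0.05 0.6; -2.2 -4.4 0.2 -0.05 0.6; -1.9 -4.5 0.2 -0.05 0.6; -1.7 -4.6 0.2 -0.05 0.6", "grip_force": 20}}

```text
clock: 3.1
tcp_pos: [0.3902, 0.233, 0.2236]
orientation: [0.05, 3.14, 0.001]
contact_force: [0.1, 0.2, 0.1]
grip_width: 0.0513
```

```bash
python3 plan.py .503 -.1435 .18 89.2 8 .6
```

```text
t 3.10 tcp [390.2 233.  223.6] jaw 88.16 tilt 0.05 F [0.1 0.2 0.1] grip 51.3mm
dist 395.4mm turn 1.0 deg; per row 49.4 mm 0.1 deg
-1.56 -4.66 0.54 -0.002 0.6; -1.55 -4.66 0.54 -0.002 0.6; -1.54 -4.67 0.54 -0.002 0.6; -1.53 -4.67 0.54 -0.002 0.6; -1.52 -4.67 0.54 -0.002 0.6; -1.51 -4.68 0.54 -0.002 0.6; -1.50 -4.68 0.54 -0.002 0.6; -1.49 -4.68 0.54 -0.002 0.6
```

Call:
{"fn": "carry_out", "kwargs": {"series": "-1.5 -4.7 0.5 0 0.6; -1.5 -4.7 0.5 0 0.6; -1.5 -4.7 0.5 0 0.6; -1.5 -4.7 0.5 0 0.6; -1.5 -4.7 0.5 0 0.6; -1.5 -4.6 0.5 0 0.6; -1.5 -4.6 0.5 0 0.6; -1.5 -4.6 0.5 -0.02 0.6"}}

```text
clock: 4.1
tcp_pos: [0.4977, -0.1438, 0.1834]
orientation: [0.02, 3.141, 0.0]
contact_force: [-0.3, -0.0, 0.8]
grip_width: 0.0512
```

```bash
python3 plan.py .503 -.1435 .1 - 3 .6
python3 - <<'E'
from bench import eyes
import cv2
a=eyes.grab_frame("top")["color"][220:320,340:500];b=eyes.grab_frame("side")["color"][150:300,280:440]
import numpy as np
a=cv2.resize(a,(480,300),interpolation=2);b=cv2.resize(b,(320,300),interpolation=2)
cv2.imwrite("pics/v1.png",np.hstack([a,b]))
E
```

```text
t 4.10 tcp [ 497.7 -143.8  183.4] jaw 89.25 tilt 0.05 F [-0.3 -0.   0.8] grip 51.2mm
dist 83.6mm turn 0.0 deg; per row 27.9 mm 0.0 deg
-0.18 0.01 2.78 -0.000 0.6; -0.18 0.01 2.78 -0.000 0.6; -0.18 0.01 2.78 -0.000 0.6
```

View pics/v1.png

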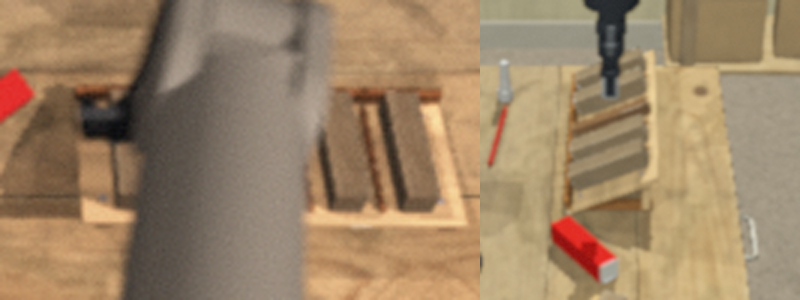

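Run:
```python
from h import *
from bench import r
S=pickle.load(open("side.pkl","rb"))[0];T=pickle.load(open("top.pkl","rb"))[0]
p=r.get_obs()["tcp_pos"]
for f in(S,T):print(-np.array(f["R"]).T@f["t"],proj(f,[p,p-[0,0,.008],p+[0,0,.1]]).round(1))
```

```text
[0.50239932 1.17322801 1.00488112] [[344.5 191.6]
 [344.5 194.2]
 [344.7 158.2]]
[0.34281011 0.03905321 1.31283525] [[392.2 263.2]
 [391.7 263.7]
 [399.5 257.1]]
```

Call:
{"fn": "carry_out", "kwargs": {"series": "-0.2 0 3 0 0.6; -0.2 0 3 0 0.6; -0.1 0 2.5 0 0.6; 0 0 1.5 0 0.6; 0 0 1.5 0 0.6; 0 0 0.8 0 0.6; 0 0 0.3 0 0.6"}}

```text
clock: 5.08
tcp_pos: [0.5022, -0.1425, 0.0571]
orientation: [0.022, 3.141, 0.0]
contact_force: [-0.4, 0.1, 0.7]
grip_width: 0.0513
```

```bash
python3 plan.py
python3 - <<'E'
from bench import eyes
import cv2
b=eyes.grab_frame("side")["color"][160:260,300:400]
cv2.imwrite("pics/v2.png",cv2.resize(b,(600,600),interpolation=2))
E
```

```text
t 5.08 tcp [ 502.2 -142.5   57.1] jaw 89.20 tilt 0.00 F [-0.4  0.1  0.7] grip 51.3mm
```

View pics/v2.png

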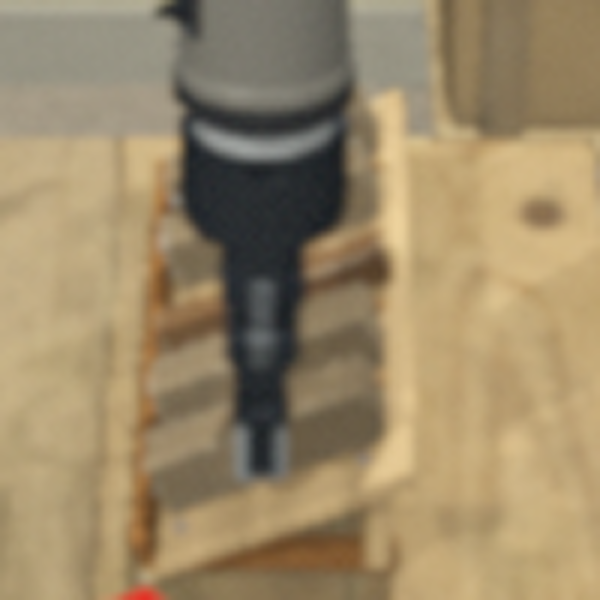

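Call:
{"fn": "carry_out", "kwargs": {"series": "0 0 0.2 0 0.6; 0 0 0 0 0.3; 0 0 0 0 0.3; 0 0 0 0 0.2", "grip_force": 20}}

```text
clock: 5.62
tcp_pos: [0.5025, -0.1425, 0.0556]
orientation: [0.022, 3.141, -0.0]
contact_force: [0.3, 0.2, 2.6]
grip_width: 0.0298
```

Call:
{"fn": "carry_out", "kwargs": {"series": "0 0 -1 0 0.2; 0 0 -2.5 0 0.2; 0 0 -4 0 0.2"}}

```text
clock: 6.0
tcp_pos: [0.501, -0.1423, 0.1306]
orientation: [-0.022, -3.139, -0.0]
contact_force: [0.1, 0.8, -1.3]
grip_width: 0.0298
```

```bash
python3 plan.py .600 .138 .11 70.5 7 .2
```

```text
t 6.00 tcp [ 501.  -142.3  130.6] jaw 89.21 tilt 0.17 F [ 0.1  0.8 -1.3] grip 29.8mm
dist 297.9mm turn -18.7 deg; per row 42.6 mm 2.7 deg
-1.36 4.02 0.29 0.047 0.2; -1.17 4.08 0.29 0.047 0.2; -0.98 4.13 0.29 0.047 0.2; -0.78 4.17 0.29 0.047 0.2; -0.59 4.21 0.29 0.047 0.2; -0.39 4.23 0.29 0.047 0.2; -0.19 4.24 0.29 0.047 0.2
```

Call:
{"fn": "carry_out", "kwargs": {"series": "-1.4 4.0 0 0.05 0.2; -1.2 4.1 0 0.05 0.2; -1.0 4.1 0 0.05 0.2; -0.8 4.2 0 0.05 0.2; -0.6 4.2 0.5 0.05 0.2; -0.4 4.2 1.0 0.05 0.2; -0.2 4.2 1.0 0.025 0.2"}}

```text
clock: 6.88
tcp_pos: [0.6053, 0.1372, 0.1056]
orientation: [0.531, 3.096, 0.0]
contact_force: [-1.0, 0.3, -0.2]
grip_width: 0.0297
```

```bash
python3 plan.py .600 .138 .04 70.5 4 .2
python3 - <<'E'
from bench import eyes
import cv2,numpy as np
b=eyes.grab_frame("side")["color"][180:340,260:420];a=eyes.grab_frame("top")["color"][180:340,200:360]
cv2.imwrite("pics/v3.png",cv2.resize(np.hstack([b,a]),(800,400),interpolation=2))
E
```

```text
t 6.88 tcp [605.3 137.2 105.6] jaw 70.53 tilt 0.00 F [-1.   0.3 -0.2] grip 29.7mm
dist 65.8mm turn -0.0 deg; per row 16.4 mm 0.0 deg
0.13 -0.03 1.64 0.000 0.2; 0.13 -0.03 1.64 0.000 0.2; 0.13 -0.03 1.64 0.000 0.2; 0.13 -0.03 1.64 0.000 0.2
```

View pics/v3.png

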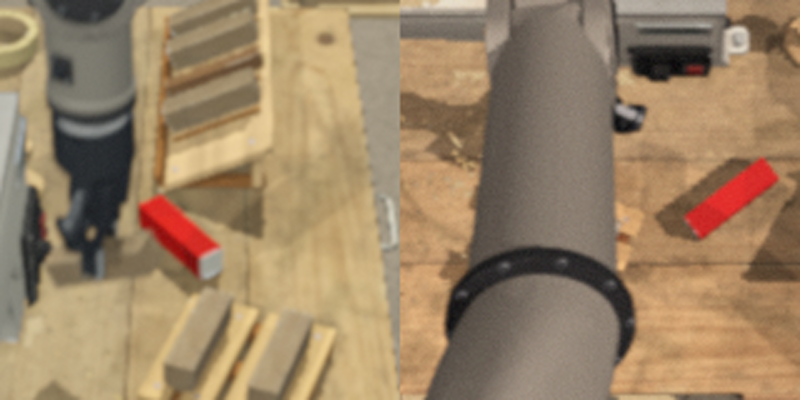

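Run:
```python
from bench import eyes
import cv2,numpy as np
b=eyes.grab_frame("side")["color"][220:300,260:340]
cv2.imwrite("pics/v4.png",cv2.resize(b,(600,600),interpolation=2))
```

```text
(no output)
```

View pics/v4.png

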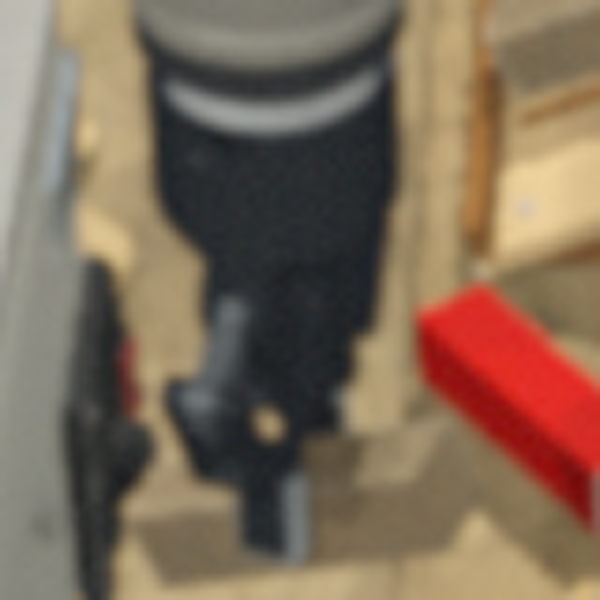

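Call:
{"fn": "carry_out", "kwargs": {"series": "0.2 0 2.2 0 0.2; 0.2 0 2.2 0 0.2; 0.1 0 1.6 0 0.2; 0 0 0.7 0 0.2; 0 0 0.6 0 0.2; 0 0 0.6 0 0.2"}}

```text
clock: 7.78
tcp_pos: [0.6006, 0.1379, 0.0275]
orientation: [0.53, 3.096, 0.002]
contact_force: [-4.5, 1.2, 7.2]
grip_width: 0.0296
```

```bash
python3 plan.py
```

```text
t 7.78 tcp [600.6 137.9  27.5] jaw 70.59 tilt 0.07 F [-4.5  1.2  7.2] grip 29.6mm
```

Call:
{"fn": "carry_out", "kwargs": {"series": "0 0 0.5 0 0.2; 0 0 0.4 0 0.2; 0 0 0.3 0 0.2; 0 0 0.1 0 0.2"}}

```text
clock: 8.28
tcp_pos: [0.6008, 0.1378, 0.0147]
orientation: [0.53, 3.096, 0.002]
contact_force: [-7.5, -0.5, 19.4]
grip_width: 0.03
```

```bash
python3 plan.py
python3 - <<'E'
from bench import eyes
import cv2,numpy as np
b=eyes.grab_frame("side")["color"][240:320,260:340]
cv2.imwrite("pics/v5.png",cv2.resize(b,(600,600),interpolation=2))
E
```

```text
t 8.28 tcp [600.8 137.8  14.7] jaw 70.59 tilt 0.07 F [-7.5 -0.5 19.4] grip 30.0mm
```

View pics/v5.png

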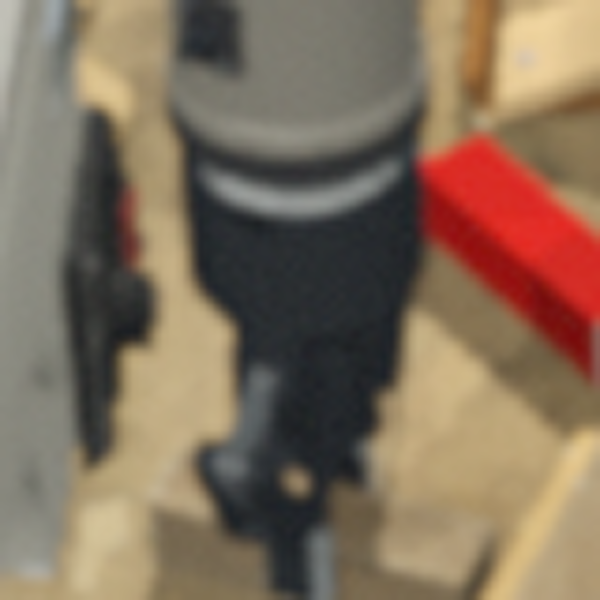

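Call:
{"fn": "carry_out", "kwargs": {"series": "0 0 0 0 0.5; 0 0 0 0 0.5; 0 0 0 0 0.5"}}

```text
clock: 8.7
tcp_pos: [0.6005, 0.1373, 0.0132]
orientation: [0.53, 3.096, -0.0]
contact_force: [0.2, -0.7, 0.6]
grip_width: 0.0429
```

```bash
python3 plan.py
python3 - <<'E'
from bench import eyes
import cv2,numpy as np,pickle
f=eyes.grab_frame("side");pickle.dump(f,open("lev1.pkl","wb"));b=f["color"][270:340,260:340]
cv2.imwrite("pics/v6.png",cv2.resize(b,(685,600),interpolation=2))
E
```

```text
t 8.70 tcp [600.5 137.3  13.2] jaw 70.58 tilt 0.02 F [ 0.2 -0.7  0.6] grip 42.9mm
```

View pics/v6.png

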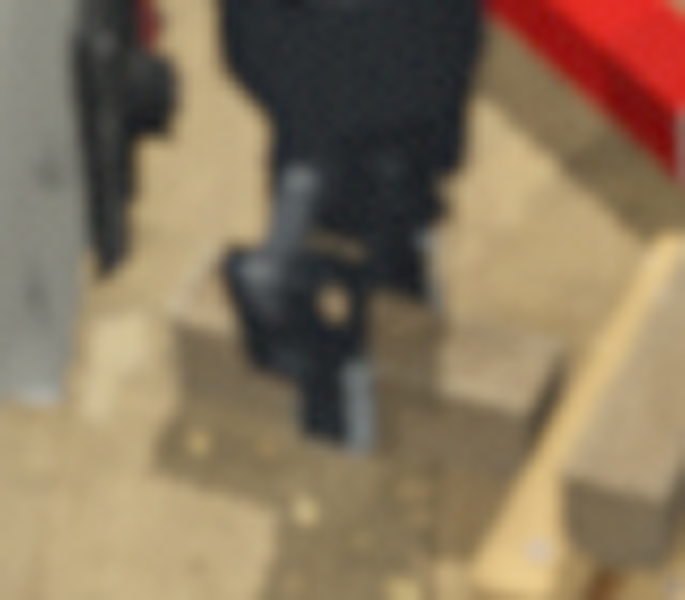

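```bash
cat > lev.py <<'E'
import sys
from h import *
from bench import r,eyes
from plan import jaw
def run(name,crop,z0=0.,f=None,guess=0.):
    f=f or eyes.grab_frame("side");o=r.get_obs();a,_=jaw(o);R=boxR(np.radians(a-90));R=boxR(np.radians(a))@np.array([[0,1,0],[-1,0,0],[0,0,1]]).T if 0 else boxR(np.radians(a)+0)
    # box length axis (col1) perpendicular to jaw: yaw=a gives col0 along jaw
    p=o["tcp_pos"];g=gradf(f)
    best=[]
    for s in np.arange(-.015,.0151,.0005):
        c=np.array([p[0],p[1],z0+.015])+R[:,1]*s
        best.append((score(f,g,R,c,H),s))
    sc=np.array(best);i=sc[:,0].argmax();s=sc[i,1]
    print("offset along",R[:,1].round(2),"s=%.1fmm"%(s*1e3),"score",sc[i,0].round(1));print(sc[::4,0].round(0))
    c=np.array([p[0],p[1],z0+.015])+R[:,1]*s
    overlay(f,[(R,c,H)],crop,name)
if __name__=="__main__":
    run("pics/"+sys.argv[1]+".png",(260,270,340,340),f=pickle.load(open(sys.argv[2],"rb")) if len(sys.argv)>2 else None)
    f=pickle.load(open("lev1.pkl","rb"))
E
python3 lev.py v7 lev1.pkl; python3 -c "
from h import *
f=pickle.load(open('lev1.pkl','rb'))
a,b=atz(f,(280.4,308),.03),atz(f,(321.3,317.7),.03);print(a,b,np.linalg.norm(a-b),(a+b)/2)"
```

```text
offset along [-0.94  0.33  0.  ] s=1.0mm score 25.3
[13. 12. 13. 14. 15. 18. 20. 24. 25. 24. 22. 24. 23. 20. 18. 16.]
[0.65175816 0.13901734 0.03      ] [0.55117924 0.1709758  0.03      ] 0.10553417859190148 [0.6014687  0.15499657 0.03      ]
```

View pics/v7.png

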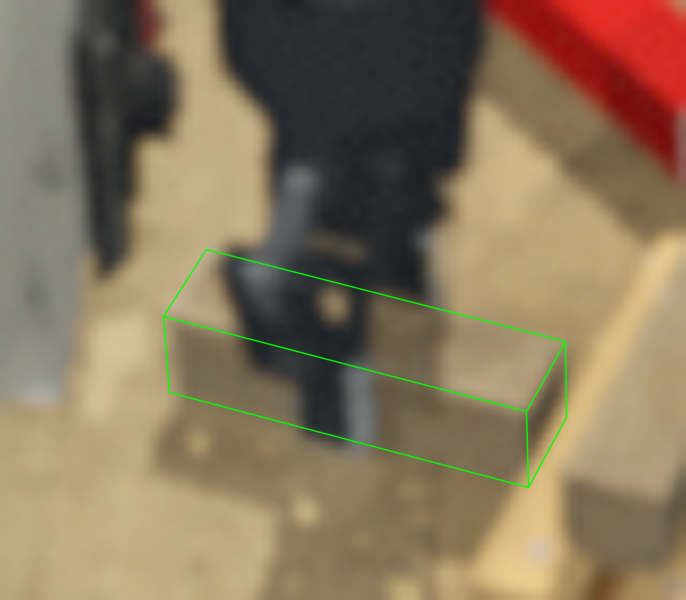

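Call:
{"fn": "carry_out", "kwargs": {"series": "0 0 0 0 0.2; 0 0 0 0 0.2; 0 0 0 0 0.2; 0 0 -1.5 0 0.2; 0 0 -3 0 0.2; 0 0 -4 0 0.2", "grip_force": 25}}

```text
clock: 9.5
tcp_pos: [0.5997, 0.1373, 0.0993]
orientation: [-0.53, -3.095, 0.001]
contact_force: [0.3, 0.5, 0.0]
grip_width: 0.0297
```

```bash
python3 plan.py .4838 .2231 .095 70.5 4 .2
```

```text
t 9.50 tcp [599.7 137.3  99.3] jaw 70.58 tilt 0.09 F [0.3 0.5 0. ] grip 29.7mm
dist 144.3mm turn -0.1 deg; per row 36.1 mm 0.0 deg
3.45 1.06 0.11 0.000 0.2; 3.45 1.06 0.11 0.000 0.2; 3.45 1.06 0.11 0.000 0.2; 3.45 1.06 0.11 0.000 0.2
```

Call:
{"fn": "carry_out", "kwargs": {"series": "3.5 1.1 0 0 0.2; 3.5 1.1 0 0 0.2; 3.5 1.1 0 0 0.2; 3.3 0.9 0 0 0.2; 0 0 0 0 0.2"}}

```text
clock: 10.12
tcp_pos: [0.4819, 0.2251, 0.0989]
orientation: [-0.523, -3.096, -0.002]
contact_force: [0.3, -0.8, -1.2]
grip_width: 0.0296
```

```bash
python3 plan.py .4838 .2231 .07 70.5 1 .2
python3 - <<'E'
from h import *
from bench import r,eyes
f=eyes.grab_frame("side");p=np.load("pal.npy");R=boxR(p[2])
o=r.get_obs()["tcp_pos"];c=np.array([p[0],p[1],0])
R2=boxR(p[2]+np.pi/2)
bx=[(R,c+R@np.array([s*.0405,0,.037]),H) for s in(-1,1)]+[(R2,c+R@np.array([0,.0405,.067]),H),(R2,np.array([o[0],o[1],o[2]+.0018])+R@np.array([-.002,0,0]),H)]
overlay(f,bx,(300,270,420,360),"pics/v8.png")
E
```

```text
t 10.12 tcp [481.9 225.1  98.9] jaw 70.84 tilt 0.11 F [ 0.3 -0.8 -1.2] grip 29.6mm
dist 29.0mm turn -0.3 deg; per row 29.0 mm 0.3 deg
-0.24 -0.13 2.89 0.006 0.2
```

View pics/v8.png

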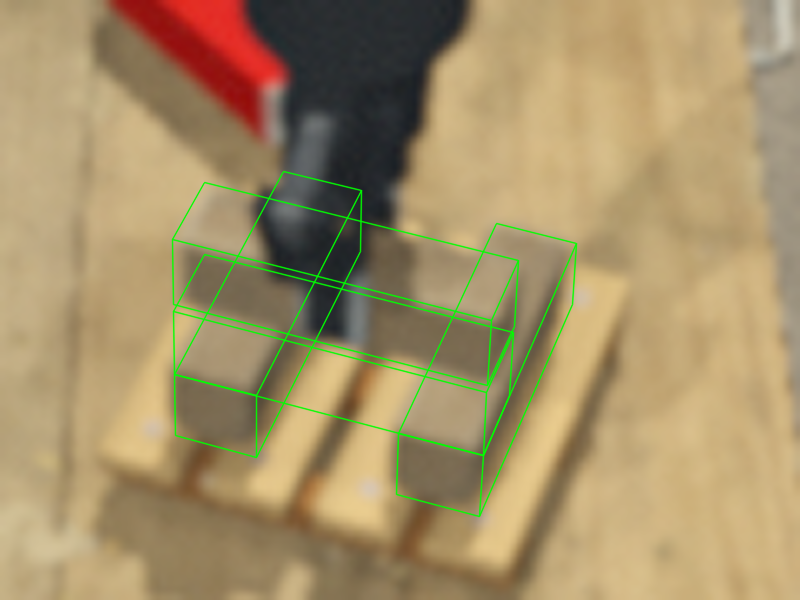

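Call:
{"fn": "carry_out", "kwargs": {"series": "-0.2 -0.1 1.3 0 0.2; 0 0 1.2 0 0.2; 0 0 0.3 0 0.2; 0 0 0.2 0 0.2; 0 0 0.2 0 0.2"}}

```text
clock: 10.8
tcp_pos: [0.486, 0.2213, 0.0663]
orientation: [0.53, 3.096, 0.0]
contact_force: [-0.3, 0.0, -1.1]
grip_width: 0.0296
```

```bash
python3 plan.py .4838 .2231 .0655 70.5 1 .2
```

```text
t 10.80 tcp [486.  221.3  66.3] jaw 70.57 tilt 0.01 F [-0.3  0.  -1.1] grip 29.6mm
dist 2.9mm turn -0.1 deg; per row 2.9 mm 0.1 deg
0.27 0.10 0.08 0.001 0.2
```

Call:
{"fn": "carry_out", "kwargs": {"series": "0.2 0.1 0 0 0.2; 0 0 0 0 0.2"}}

```text
clock: 11.05
tcp_pos: [0.4841, 0.2233, 0.0665]
orientation: [0.529, 3.097, 0.001]
contact_force: [0.6, 0.3, -1.0]
grip_width: 0.0297
```

```bash
python3 plan.py .4838 .2231 .0655 70.5 1 .2
```

```text
t 11.05 tcp [484.1 223.3  66.5] jaw 70.62 tilt 0.02 F [ 0.6  0.3 -1. ] grip 29.7mm
dist 1.0mm turn -0.1 deg; per row 1.0 mm 0.1 deg
0.02 -0.03 0.10 0.002 0.2
```

Call:
{"fn": "carry_out", "kwargs": {"series": "0 0 0.1 0 0.2; 0 0 0.1 0 0.2; 0 0 0 0 0.2"}}

```text
clock: 11.42
tcp_pos: [0.4843, 0.2231, 0.0652]
orientation: [-0.53, -3.096, -0.001]
contact_force: [-3.5, -0.8, 9.0]
grip_width: 0.0295
```

Contact is felt at the expected height, so I'll release and back off.

Call:
{"fn": "carry_out", "kwargs": {"series": "0 0 0 0 0.35; 0 0 0 0 0.55; 0 0 0 0 0.55; 0 0 -2 0 0.55; 0 0 -5 0 0.55; 0 0 -6 0 0.6"}}

```text
clock: 12.18
tcp_pos: [0.4834, 0.2226, 0.1948]
orientation: [-0.529, -3.095, 0.003]
contact_force: [0.2, 0.7, 0.2]
grip_width: 0.0511
```

```bash
python3 - <<'E'
import pickle;p,c=pickle.load(open('rack.pkl','rb'));print([x.round(4) for x in c])
E
python3 plan.py .502 -.2025 .16 89.2 9 .6
python3 - <<'E'
from h import *
from bench import r,eyes
f=eyes.grab_frame("side");p=np.load("pal.npy");R=boxR(p[2])
c=np.array([p[0],p[1],0])
R2=boxR(p[2]+np.pi/2)
bx=[(R,c+R@np.array([s*.0405,0,.037]),H) for s in(-1,1)]+[(R2,c+R@np.array([0,.0405,.067]),H)]
overlay(f,bx,(300,270,420,360),"pics/v9.png")
E
```

```text
[array([ 0.499 , -0.1435,  0.0544]), array([ 0.498 , -0.203 ,  0.0544]), array([ 0.4975, -0.3327,  0.0538]), array([ 0.4962, -0.3939,  0.054 ])]
t 12.18 tcp [483.4 222.6 194.8] jaw 70.58 tilt 0.15 F [0.2 0.7 0.2] grip 51.1mm
dist 426.9mm turn 18.6 deg; per row 47.4 mm 2.1 deg
-1.76 -4.39 0.39 -0.036 0.6; -1.61 -4.45 0.39 -0.036 0.6; -1.44 -4.50 0.39 -0.036 0.6; -1.28 -4.55 0.39 -0.036 0.6; -1.12 -4.59 0.39 -0.036 0.6; -0.95 -4.63 0.39 -0.036 0.6; -0.78 -4.66 0.39 -0.036 0.6; -0.61 -4.69 0.39 -0.036 0.6; -0.44 -4.71 0.39 -0.036 0.6
```

View pics/v9.png

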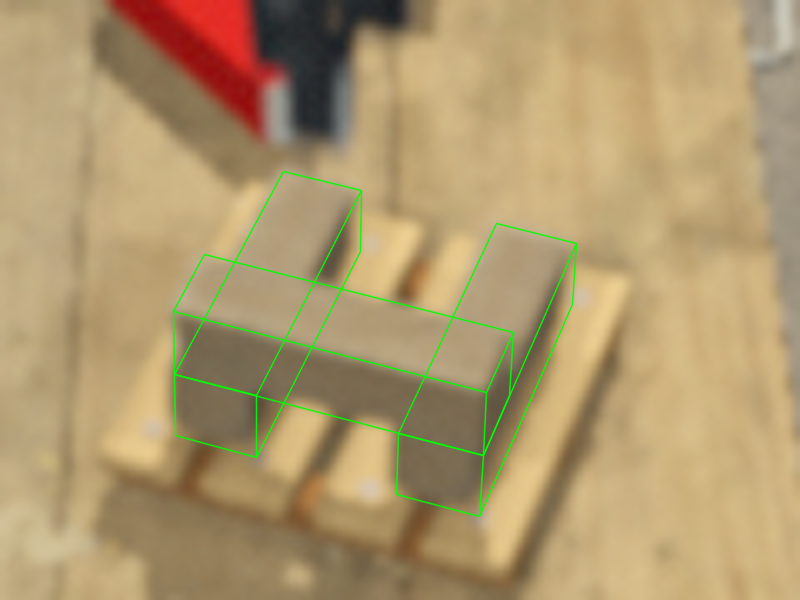

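The first blank sits flush in layer2_left, with the overlay and the image agreeing within about 1 px. Next is the blank at (406,270).

Call:
{"fn": "carry_out", "kwargs": {"series": "-1.8 -4.4 0.4 -0.04 0.6; -1.6 -4.5 0.4 -0.04 0.6; -1.4 -4.5 0.4 -0.04 0.6; -1.3 -4.5 0.4 -0.04 0.6; -1.1 -4.6 0.4 -0.04 0.6; -1.0 -4.6 0.4 -0.04 0.6; -0.8 -4.7 0.4 -0.04 0.6; -0.6 -4.7 0.4 -0.04 0.6"}}

```text
clock: 13.22
tcp_pos: [0.5062, -0.1565, 0.1621]
orientation: [0.027, 3.141, 0.0]
contact_force: [-0.2, 0.5, 0.8]
grip_width: 0.0511
```

```bash
python3 plan.py .502 -.2025 .10 89.2 3 .6
```

```text
t 13.22 tcp [ 506.2 -156.5  162.1] jaw 89.01 tilt 0.01 F [-0.2  0.5  0.8] grip 51.1mm
dist 77.3mm turn 0.2 deg; per row 25.8 mm 0.1 deg
0.12 -1.53 2.07 -0.001 0.6; 0.12 -1.53 2.07 -0.001 0.6; 0.12 -1.53 2.07 -0.001 0.6
```

Call:
{"fn": "carry_out", "kwargs": {"series": "0.2 -2.3 1 0 0.6; 0.2 -2.3 1.5 0 0.6; 0 0 2.5 0 0.6; 0 0 2.0 0 0.6; 0 0 2.0 0 0.6; 0 0 0 0 0.6"}}

```text
clock: 13.98
tcp_pos: [0.5003, -0.2007, 0.071]
orientation: [-0.03, -3.138, -0.001]
contact_force: [0.0, -0.2, 0.1]
grip_width: 0.0514
```

```bash
python3 plan.py .502 -.2025 .056 89.2 3 .6
```

```text
t 13.97 tcp [ 500.3 -200.7   71. ] jaw 88.92 tilt 0.18 F [ 0.  -0.2  0.1] grip 51.4mm
dist 15.2mm turn 0.3 deg; per row 5.1 mm 0.1 deg
-0.06 -0.06 0.50 -0.002 0.6; -0.06 -0.06 0.50 -0.002 0.6; -0.06 -0.06 0.50 -0.002 0.6
```

Call:
{"fn": "carry_out", "kwargs": {"series": "0 -0.1 0.9 0 0.6; 0 0 0.6 0 0.6; 0 0 0 0 0.2; 0 0 0 0 0.2; 0 0 0 0 0.2", "grip_force": 20}}

```text
clock: 14.6
tcp_pos: [0.5015, -0.202, 0.0575]
orientation: [0.03, 3.141, 0.0]
contact_force: [0.6, 0.0, -0.5]
grip_width: 0.0299
```

```bash
python3 plan.py
```

```text
t 14.60 tcp [ 501.5 -202.    57.5] jaw 88.92 tilt 0.02 F [ 0.6  0.  -0.5] grip 29.9mm
```

Call:
{"fn": "carry_out", "kwargs": {"series": "0 0 -1 0 0.2; 0 0 -2.5 0 0.2; 0 0 -4 0 0.2"}}

```text
clock: 14.98
tcp_pos: [0.5006, -0.2017, 0.1328]
orientation: [-0.03, -3.139, -0.001]
contact_force: [0.5, 0.4, 0.4]
grip_width: 0.0296
```

```bash
python3 plan.py .600 .138 .11 70.5 8 .2
```

```text
t 14.97 tcp [ 500.6 -201.7  132.8] jaw 88.92 tilt 0.13 F [0.5 0.4 0.4] grip 29.6mm
dist 354.7mm turn -18.4 deg; per row 44.3 mm 2.3 deg
-1.16 4.27 0.29 0.040 0.2; -0.99 4.31 0.29 0.040 0.2; -0.82 4.35 0.29 0.040 0.2; -0.64 4.38 0.29 0.040 0.2; -0.46 4.40 0.29 0.040 0.2; -0.29 4.42 0.29 0.040 0.2; -0.11 4.42 0.29 0.040 0.2; 0.07 4.42 0.29 0.040 0.2
```

Call:
{"fn": "carry_out", "kwargs": {"series": "-1.2 4.3 0 0.04 0.2; -1.0 4.3 0 0.04 0.2; -0.8 4.3 0 0.04 0.2; -0.6 4.4 0 0.04 0.2; -0.5 4.4 0 0.04 0.2; -0.3 4.4 1 0.04 0.2; -0.1 4.4 1.5 0.04 0.2; 0.1 4.4 1.5 0.04 0.2"}}

```text
clock: 15.98
tcp_pos: [0.6009, 0.1387, 0.0928]
orientation: [0.531, 3.095, 0.001]
contact_force: [-0.5, -0.3, -0.5]
grip_width: 0.0295
```

```bash
python3 plan.py .600 .138 .05 70.5 3 .2
```

```text
t 15.97 tcp [600.9 138.7  92.8] jaw 70.51 tilt 0.06 F [-0.5 -0.3 -0.5] grip 29.5mm
dist 42.8mm turn -0.0 deg; per row 14.3 mm 0.0 deg
0.02 -0.03 1.43 0.000 0.2; 0.02 -0.03 1.43 0.000 0.2; 0.02 -0.03 1.43 0.000 0.2
```

Call:
{"fn": "carry_out", "kwargs": {"series": "0 0 2.5 0 0.2; 0 0 2 0 0.2; 0 0 1 0 0.2; 0 0 0.6 0 0.2; 0 0 0.6 0 0.2; 0 0 0.5 0 0.2; 0 0 0.4 0 0.2; 0 0 0.1 0 0.2"}}

```text
clock: 16.98
tcp_pos: [0.6005, 0.1367, 0.0161]
orientation: [-0.531, -3.096, -0.001]
contact_force: [-4.1, 1.1, 9.5]
grip_width: 0.0296
```

Call:
{"fn": "carry_out", "kwargs": {"series": "0 0 0 0 0.5; 0 0 0 0 0.5; 0 0 0.1 0 0.5"}}

```text
clock: 17.35
tcp_pos: [0.6006, 0.137, 0.0144]
orientation: [0.53, 3.096, -0.0]
contact_force: [0.1, 0.0, 0.6]
grip_width: 0.0427
```

```bash
python3 plan.py; python3 lev.py v10
```

```text
t 17.35 tcp [600.6 137.   14.4] jaw 70.57 tilt 0.02 F [0.1 0.  0.6] grip 42.7mm
offset along [-0.94  0.33  0.  ] s=0.5mm score 25.3
[13. 13. 14. 14. 15. 18. 21. 24. 25. 23. 23. 24. 21. 20. 18. 17.]
```

View pics/v10.png

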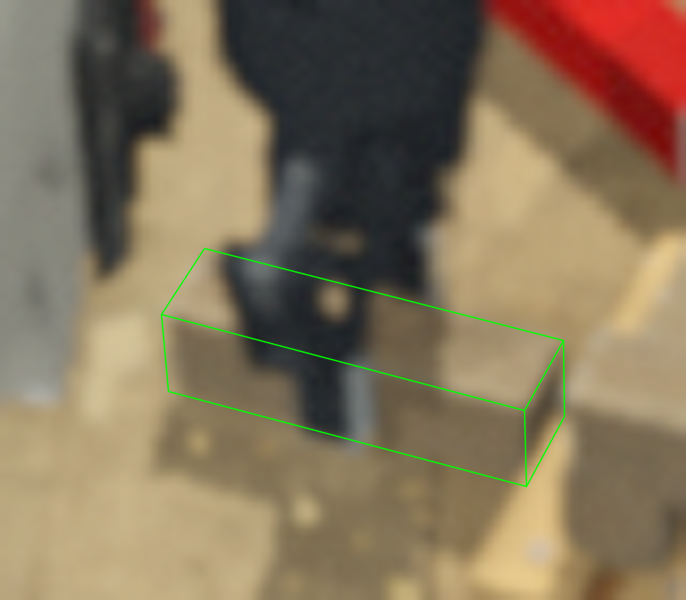

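Call:
{"fn": "carry_out", "kwargs": {"series": "0 0 0 0 0.2; 0 0 0 0 0.2; 0 0 0 0 0.2; 0 0 -1.5 0 0.2; 0 0 -4 0 0.2; 0 0 -4 0 0.2; 0 0 0 0 0.2", "grip_force": 25}}

```text
clock: 18.27
tcp_pos: [0.6029, 0.1375, 0.1135]
orientation: [0.529, 3.091, 0.005]
contact_force: [1.0, -1.0, -1.9]
grip_width: 0.0296
```

```bash
python3 plan.py .4563 .1469 .1 70.5 4 .2
```

```text
t 18.27 tcp [602.9 137.5 113.5] jaw 70.57 tilt 0.40 F [ 1.  -1.  -1.9] grip 29.6mm
dist 147.5mm turn -0.1 deg; per row 36.9 mm 0.0 deg
3.53 -1.00 0.34 0.000 0.2; 3.53 -1.00 0.34 0.000 0.2; 3.53 -1.00 0.34 0.000 0.2; 3.53 -1.00 0.34 0.000 0.2
```

Call:
{"fn": "carry_out", "kwargs": {"series": "3.5 -1 0.3 0 0.2; 3.5 -1 0.3 0 0.2; 3.5 -1 0.3 0 0.2; 3.4 -1 0.3 0 0.2; 0 0 1.5 0 0.2; 0 0 0 0 0.2"}}

```text
clock: 19.02
tcp_pos: [0.4558, 0.1455, 0.0815]
orientation: [-0.529, -3.096, 0.002]
contact_force: [0.3, 0.6, -0.0]
grip_width: 0.0294
```

```bash
python3 plan.py .4563 .1469 .07 70.5 2 .2
```

```text
t 19.02 tcp [455.8 145.5  81.5] jaw 70.60 tilt 0.08 F [ 0.3  0.6 -0. ] grip 29.4mm
dist 11.6mm turn -0.1 deg; per row 5.8 mm 0.0 deg
-0.00 0.07 0.57 0.001 0.2; -0.00 0.07 0.57 0.001 0.2
```

Call:
{"fn": "carry_out", "kwargs": {"series": "0 0.1 0.7 0 0.2; 0 0 0.5 0 0.2; 0 0 0 0 0.2"}}

```text
clock: 19.4
tcp_pos: [0.4564, 0.1464, 0.0699]
orientation: [-0.53, -3.096, 0.001]
contact_force: [-0.8, 0.2, -0.7]
grip_width: 0.0295
```

```bash
python3 plan.py .4563 .1469 .0664 70.5 1 .2
```

```text
t 19.40 tcp [456.4 146.4  69.9] jaw 70.57 tilt 0.04 F [-0.8  0.2 -0.7] grip 29.5mm
dist 3.5mm turn -0.1 deg; per row 3.5 mm 0.1 deg
0.03 0.05 0.35 0.001 0.2
```

Call:
{"fn": "carry_out", "kwargs": {"series": "0 0.05 0.2 0 0.2; 0 0 0.15 0 0.2; 0 0 0.1 0 0.2"}}

```text
clock: 19.77
tcp_pos: [0.4565, 0.1471, 0.0661]
orientation: [-0.53, -3.096, -0.0]
contact_force: [-4.1, -1.9, 16.3]
grip_width: 0.0298
```

Call:
{"fn": "carry_out", "kwargs": {"series": "0 0 0 0 0.35; 0 0 0 0 0.55; 0 0 0 0 0.55; 0 0 -2 0 0.55; 0 0 -5 0 0.55; 0 0 -6 0 0.6"}}

```text
clock: 20.52
tcp_pos: [0.4558, 0.1467, 0.1965]
orientation: [-0.53, -3.095, 0.003]
contact_force: [0.6, 0.8, 0.2]
grip_width: 0.0515
```

```bash
python3 plan.py .499 -.333 .16 89.2 11 .6
cat > st.py <<'E'
from h import *
from bench import r,eyes
import sys
n=int(sys.argv[2])
p=np.load("pal.npy");R=boxR(p[2]);c=np.array([p[0],p[1],0]);R2=boxR(p[2]+np.pi/2)
bx=[(R,c+R@np.array([s*.0405,0,.037]),H) for s in(-1,1)]+[(R2,c+R@np.array([0,s*.0405,.067]),H) for s in (1,-1)]+[(R,c+R@np.array([s*.0405,0,.097]),H) for s in(1,-1)]
f=eyes.grab_frame("side");overlay(f,bx[:n],(300,270,420,360),"pics/%s.png"%sys.argv[1])
if len(sys.argv)>3:
    f=eyes.grab_frame("top");overlay(f,bx[:n],(210,230,310,320),"pics/%st.png"%sys.argv[1])
E
python3 st.py v11 4
```

```text
t 20.52 tcp [455.8 146.7 196.5] jaw 70.58 tilt 0.15 F [0.6 0.8 0.2] grip 51.5mm
dist 483.0mm turn 18.6 deg; per row 43.9 mm 1.7 deg
-1.82 -3.98 0.33 -0.030 0.6; -1.70 -4.03 0.33 -0.030 0.6; -1.58 -4.08 0.33 -0.030 0.6; -1.46 -4.13 0.33 -0.030 0.6; -1.34 -4.17 0.33 -0.030 0.6; -1.21 -4.21 0.33 -0.030 0.6; -1.09 -4.24 0.33 -0.030 0.6; -0.96 -4.27 0.33 -0.030 0.6; -0.84 -4.30 0.33 -0.030 0.6; -0.71 -4.32 0.33 -0.030 0.6; -0.58 -4.34 0.33 -0.030 0.6
```

View pics/v11.png

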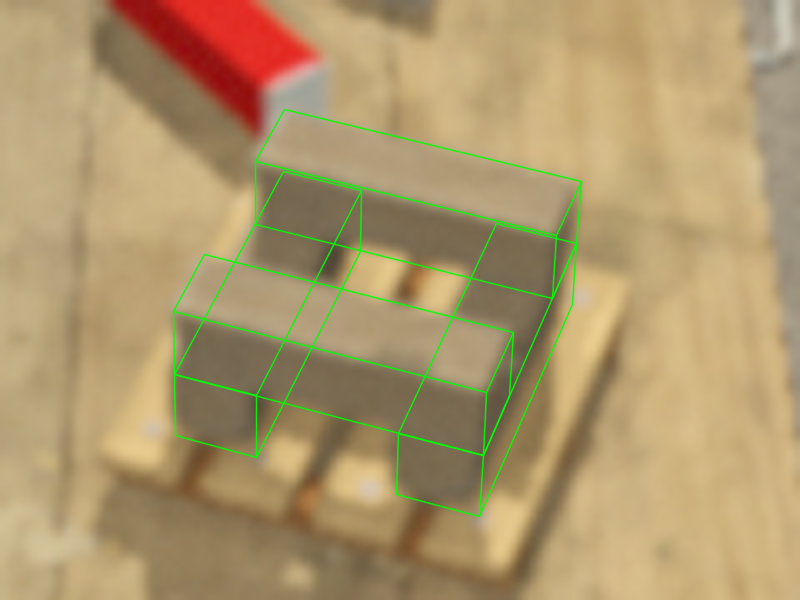

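Call:
{"fn": "carry_out", "kwargs": {"series": "-1.8 -4.0 0.3 -0.03 0.6; -1.7 -4.0 0.3 -0.03 0.6; -1.6 -4.1 0.3 -0.03 0.6; -1.5 -4.1 0.3 -0.03 0.6; -1.3 -4.2 0.3 -0.03 0.6; -1.2 -4.2 0.3 -0.03 0.6; -1.1 -4.2 0.3 -0.03 0.6; -1.0 -4.3 0.3 -0.03 0.6"}}

```text
clock: 21.58
tcp_pos: [0.4889, -0.2028, 0.1716]
orientation: [0.153, 3.138, 0.0]
contact_force: [1.1, 0.6, 0.9]
grip_width: 0.0512
```

```bash
python3 plan.py .500 -.333 .14 89.2 4 .6; python3 -c "
from bench import r;print(r.get_obs()['joints'].round(2))"
```

```text
t 21.57 tcp [ 488.9 -202.8  171.6] jaw 84.42 tilt 0.01 F [1.1 0.6 0.9] grip 51.2mm
dist 134.4mm turn 4.8 deg; per row 33.6 mm 1.2 deg
-0.59 -3.21 0.79 -0.021 0.6; -0.53 -3.22 0.79 -0.021 0.6; -0.46 -3.23 0.79 -0.021 0.6; -0.39 -3.24 0.79 -0.021 0.6
[-0.27  0.38  0.68  2.   -0.31  0.86  2.06]
```

Call:
{"fn": "carry_out", "kwargs": {"series": "-0.6 -3.2 0.8 -0.02 0.6; -0.5 -3.2 0.8 -0.02 0.6; -0.5 -3.2 0.8 -0.02 0.6; -0.4 -3.3 0.8 -0.02 0.6; 0 0 3 0 0.6; 0 0 3 0 0.6; 0 0 0.8 0 0.6; 0 0 0 0 0.6"}}

```text
clock: 22.58
tcp_pos: [0.4999, -0.3317, 0.0718]
orientation: [-0.029, -3.141, -0.0]
contact_force: [-0.2, 0.1, 0.0]
grip_width: 0.0513
```

```bash
python3 plan.py .5005 -.333 .0565 89.2 2 .6
```

```text
t 22.57 tcp [ 499.9 -331.7   71.8] jaw 88.93 tilt 0.03 F [-0.2  0.1  0. ] grip 51.3mm
dist 15.4mm turn 0.3 deg; per row 7.7 mm 0.1 deg
-0.03 -0.06 0.76 -0.002 0.6; -0.03 -0.06 0.76 -0.002 0.6
```

Call:
{"fn": "carry_out", "kwargs": {"series": "-0.1 -0.1 0.9 0 0.6; 0 0 0.6 0 0.6; 0 0 0 0 0.2; 0 0 0 0 0.2; 0 0 0 0 0.2; 0 0 -1 0 0.2; 0 0 -2.5 0 0.2; 0 0 -4 0 0.2", "grip_force": 20}}

```text
clock: 23.58
tcp_pos: [0.5002, -0.3322, 0.1322]
orientation: [-0.03, -3.139, -0.001]
contact_force: [0.3, -0.5, -1.6]
grip_width: 0.0301
```

```bash
python3 plan.py .5957 .1405 .13 160.5 12 .2;  python3 -c "
from bench import r;print(r.get_obs()['joints'].round(2))"
```

```text
t 23.57 tcp [ 500.2 -332.2  132.2] jaw 88.92 tilt 0.13 F [ 0.3 -0.5 -1.6] grip 30.1mm
dist 482.3mm turn 71.6 deg; per row 40.2 mm 6.0 deg
-0.72 3.95 0.02 -0.104 0.2; -1.13 3.86 0.02 -0.104 0.2; -1.52 3.72 0.02 -0.104 0.2; -1.90 3.54 0.02 -0.104 0.2; -2.26 3.32 0.02 -0.104 0.2; -2.59 3.07 0.02 -0.104 0.2; -2.90 2.79 0.02 -0.104 0.2; -3.17 2.47 0.02 -0.104 0.2; -3.41 2.13 0.02 -0.104 0.2; -3.61 1.76 0.02 -0.104 0.2; -3.78 1.38 0.02 -0.104 0.2; -3.90 0.98 0.02 -0.104 0.2
[ 0.03  0.54  0.61  1.86 -0.4   0.86  2.39]
```

```bash
python3 plan.py .5957 .1405 .13 -19.5 16 .2
```

```text
t 23.57 tcp [ 500.2 -332.2  132.2] jaw 88.92 tilt 0.13 F [ 0.3 -0.5 -1.6] grip 30.1mm
dist 482.3mm turn -108.4 deg; per row 30.1 mm 6.8 deg
-0.54 2.97 0.01 0.118 0.2; -0.19 3.01 0.01 0.118 0.2; 0.17 3.01 0.01 0.118 0.2; 0.52 2.97 0.01 0.118 0.2; 0.87 2.89 0.01 0.118 0.2; 1.20 2.76 0.01 0.118 0.2; 1.52 2.60 0.01 0.118 0.2; 1.82 2.40 0.01 0.118 0.2; 2.09 2.17 0.01 0.118 0.2; 2.33 1.91 0.01 0.118 0.2; 2.54 1.62 0.01 0.118 0.2; 2.71 1.31 0.01 0.118 0.2; 2.85 0.98 0.01 0.118 0.2; 2.95 0.64 0.01 0.118 0.2; 3.00 0.29 0.01 0.118 0.2; 3.01 -0.07 0.01 0.118 0.2
```

Call:
{"fn": "carry_out", "kwargs": {"series": "-0.5 3.0 -1.5 0.12 0.2; -0.2 3.0 -1 0.12 0.2; 0.2 3.0 0 0.12 0.2; 0.5 3.0 0 0.12 0.2; 0.9 2.9 0 0.12 0.2; 1.2 2.8 0 0.12 0.2; 1.5 2.6 0 0.12 0.2; 1.8 2.4 0 0.12 0.2"}}

```text
clock: 24.58
tcp_pos: [0.5504, -0.0949, 0.1575]
orientation: [1.482, 2.769, 0.001]
contact_force: [0.8, -0.4, -1.5]
grip_width: 0.0295
```

```bash
python3 plan.py .5957 .1405 .12 -19.5 8 .2;  python3 -c "
from bench import r;print(r.get_obs()['joints'].round(2))"
```

```text
t 24.57 tcp [550.4 -94.9 157.5] jaw 33.69 tilt 0.06 F [ 0.8 -0.4 -1.5] grip 29.5mm
dist 242.6mm turn -53.2 deg; per row 30.3 mm 6.6 deg
2.13 2.10 0.47 0.116 0.2; 2.36 1.84 0.47 0.116 0.2; 2.56 1.56 0.47 0.116 0.2; 2.72 1.25 0.47 0.116 0.2; 2.85 0.93 0.47 0.116 0.2; 2.94 0.59 0.47 0.116 0.2; 2.99 0.25 0.47 0.116 0.2; 2.99 -0.10 0.47 0.116 0.2
[-0.61  0.53  0.91  1.96 -0.53  0.91  1.15]
```

Call:
{"fn": "carry_out", "kwargs": {"series": "2.1 2.1 0 0.115 0.2; 2.4 1.8 0 0.115 0.2; 2.6 1.5 0 0.115 0.2; 2.7 1.2 0 0.115 0.2; 2.8 0.9 0 0.115 0.2; 2.9 0.6 1 0.115 0.2; 3.0 0.2 1.5 0.115 0.2; 3.0 -0.1 1.5 0.12 0.2"}}

```text
clock: 25.58
tcp_pos: [0.5919, 0.1402, 0.1171]
orientation: [-2.562, -1.818, -0.002]
contact_force: [0.7, -1.1, -0.6]
grip_width: 0.0297
```

```bash
python3 plan.py .5957 .1405 .05 -19.5 3 .2;  python3 -c "
from bench import r;print(r.get_obs()['joints'].round(2))"
```

```text
t 25.57 tcp [591.9 140.2 117.1] jaw -19.27 tilt 0.07 F [ 0.7 -1.1 -0.6] grip 29.7mm
dist 67.2mm turn -0.2 deg; per row 22.4 mm 0.1 deg
0.05 0.12 2.24 0.001 0.2; 0.05 0.12 2.24 0.001 0.2; 0.05 0.12 2.24 0.001 0.2
[-1.05  0.79  1.07  1.87 -0.83  1.01  0.06]
```

Call:
{"fn": "carry_out", "kwargs": {"series": "0.1 0.2 2.5 0 0.2; 0.1 0.2 2.5 0 0.2; 0 0 2 0 0.2; 0 0 1 0 0.2; 0 0 0.6 0 0.2; 0 0 0.6 0 0.2; 0 0 0.5 0 0.2; 0 0 0.4 0 0.2"}}

```text
clock: 26.58
tcp_pos: [0.5979, 0.1398, 0.0169]
orientation: [2.559, 1.822, 0.006]
contact_force: [1.9, 2.4, 5.5]
grip_width: 0.0297
```

```bash
python3 plan.py
```

```text
t 26.57 tcp [597.9 139.8  16.9] jaw -19.08 tilt 0.22 F [1.9 2.4 5.5] grip 29.7mm
```

Call:
{"fn": "carry_out", "kwargs": {"series": "0 0 0.2 0.007 0.2; 0 0 0 0 0.5; 0 0 0 0 0.5; 0 0 0 0 0.5"}}

```text
clock: 27.08
tcp_pos: [0.5959, 0.139, 0.0136]
orientation: [-2.566, -1.813, 0.001]
contact_force: [0.5, 0.4, -0.6]
grip_width: 0.0429
```

```bash
python3 plan.py; python3 lev.py v12
```

```text
t 27.07 tcp [595.9 139.   13.6] jaw -19.50 tilt 0.02 F [ 0.5  0.4 -0.6] grip 42.9mm
offset along [0.33 0.94 0.  ] s=1.5mm score 25.4
[19. 18. 19. 21. 23. 24. 25. 25. 25. 25. 24. 23. 23. 23. 23. 22.]
```

View pics/v12.png

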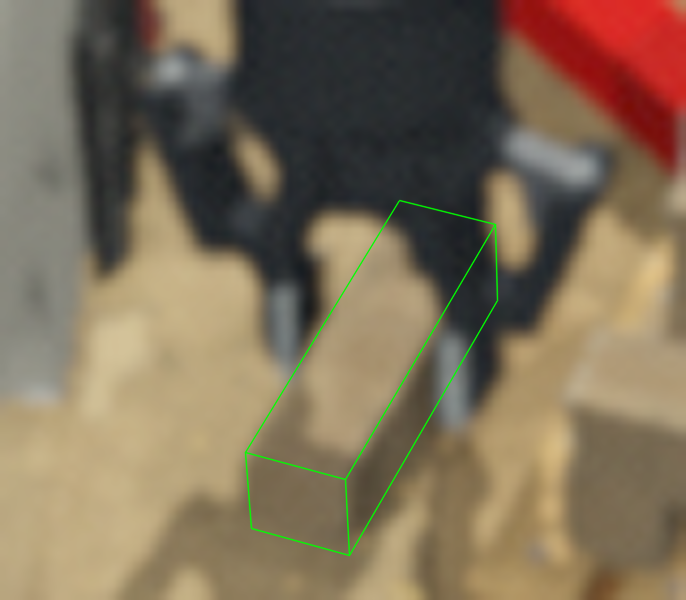

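Call:
{"fn": "carry_out", "kwargs": {"series": "0 0 0 0 0.2; 0 0 0 0 0.2; 0 0 0 0 0.2; 0 0 -1.5 0 0.2; 0 0 -4 0 0.2; 0 0 -4 0 0.2; 0 0 -2 0 0.2; 0 0 0 0 0.2", "grip_force": 25}}

```text
clock: 28.12
tcp_pos: [0.5967, 0.1396, 0.1299]
orientation: [2.565, 1.814, 0.004]
contact_force: [-0.3, -0.6, -2.0]
grip_width: 0.0296
```

```bash
python3 plan.py .5061 .1707 .12 -19.5 3 .2
```

```text
t 28.12 tcp [596.7 139.6 129.9] jaw -19.47 tilt 0.13 F [-0.3 -0.6 -2. ] grip 29.6mm
dist 96.3mm turn -0.0 deg; per row 32.1 mm 0.0 deg
-0.03 -3.19 0.33 0.000 0.2; -0.03 -3.19 0.33 0.000 0.2; -0.03 -3.19 0.33 0.000 0.2
```

Call:
{"fn": "carry_out", "kwargs": {"series": "0 -3.2 0 0 0.2; 0 -3.2 0 0 0.2; 0 -3.1 0 0 0.2; 0 0 1.5 0 0.2; 0 0 0.8 0 0.2; 0 0 0 0 0.2"}}

```text
clock: 28.88
tcp_pos: [0.5067, 0.1702, 0.1048]
orientation: [2.566, 1.812, -0.002]
contact_force: [-0.2, -0.8, -0.2]
grip_width: 0.0296
```

```bash
python3 plan.py .5061 .1707 .099 -19.5 1 .2
```

```text
t 28.88 tcp [506.7 170.2 104.8] jaw -19.53 tilt 0.09 F [-0.2 -0.8 -0.2] grip 29.6mm
dist 5.9mm turn 0.0 deg; per row 5.9 mm 0.0 deg
0.02 -0.07 0.58 -0.001 0.2
```

Call:
{"fn": "carry_out", "kwargs": {"series": "0 -0.1 0.4 0 0.2; 0 0 0.2 0 0.2; 0 0 0 0 0.2"}}

```text
clock: 29.25
tcp_pos: [0.5057, 0.1712, 0.0998]
orientation: [2.565, 1.813, 0.0]
contact_force: [-0.2, -0.0, -0.7]
grip_width: 0.0297
```

```bash
python3 plan.py .5061 .1707 .0956 -19.5 1 .2; python3 st.py v13 5
```

```text
t 29.25 tcp [505.7 171.2  99.8] jaw -19.50 tilt 0.00 F [-0.2 -0.  -0.7] grip 29.7mm
dist 4.2mm turn -0.0 deg; per row 4.2 mm 0.0 deg
-0.03 0.05 0.42 0.000 0.2
```

View pics/v13.png

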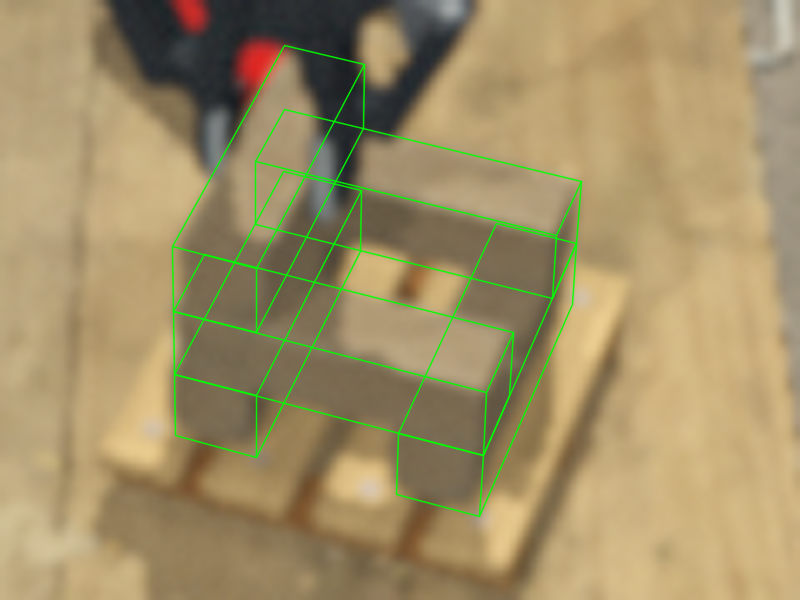

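Call:
{"fn": "carry_out", "kwargs": {"series": "0 0.05 0.2 0 0.2; 0 0 0.2 0 0.2; 0 0 0.1 0 0.2"}}

```text
clock: 29.68
tcp_pos: [0.5062, 0.1712, 0.0957]
orientation: [-2.564, -1.813, -0.001]
contact_force: [-5.7, 0.8, 19.9]
grip_width: 0.0295
```

Call:
{"fn": "carry_out", "kwargs": {"series": "0 0 0 0 0.35; 0 0 0 0 0.55; 0 0 0 0 0.55; 0 0 -2 0 0.55; 0 0 -5 0 0.55; 0 0 -3 0 0.6"}}

```text
clock: 30.42
tcp_pos: [0.5066, 0.1709, 0.1965]
orientation: [2.565, 1.813, 0.002]
contact_force: [-0.4, 0.7, -0.3]
grip_width: 0.051
```

```bash
python3 plan.py .4995 -.394 .16 -90.8 14 .6;python3 -c "
from bench import r;print(r.get_obs()['joints'].round(2))"
```

```text
t 30.43 tcp [506.6 170.9 196.5] jaw -19.50 tilt 0.08 F [-0.4  0.7 -0.3] grip 51.0mm
dist 566.2mm turn -71.3 deg; per row 40.4 mm 5.1 deg
-3.82 1.30 0.26 0.089 0.6; -3.69 1.63 0.26 0.089 0.6; -3.53 1.95 0.26 0.089 0.6; -3.34 2.26 0.26 0.089 0.6; -3.13 2.55 0.26 0.089 0.6; -2.89 2.82 0.26 0.089 0.6; -2.63 3.06 0.26 0.089 0.6; -2.35 3.28 0.26 0.089 0.6; -2.05 3.48 0.26 0.089 0.6; -1.73 3.65 0.26 0.089 0.6; -1.40 3.79 0.26 0.089 0.6; -1.06 3.89 0.26 0.089 0.6; -0.71 3.97 0.26 0.089 0.6; -0.35 4.02 0.26 0.089 0.6
[-1.34  0.63  1.28  1.99 -0.7   1.07 -0.08]
```

Call:
{"fn": "carry_out", "kwargs": {"series": "-3.8 1.3 0.2 0.09 0.6; -3.7 1.6 0.2 0.09 0.6; -3.5 2.0 0.2 0.09 0.6; -3.3 2.3 0.2 0.09 0.6; -3.1 2.6 0.2 0.09 0.6; -2.9 2.8 0.2 0.09 0.6"}}

```text
clock: 31.18
tcp_pos: [0.5036, -0.0718, 0.1826]
orientation: [2.957, 1.06, 0.0]
contact_force: [0.4, 0.3, -0.2]
grip_width: 0.0516
```

```bash
python3 plan.py .4995 -.394 .16 -90.8 8 .6;python3 -c "
from bench import r;print(r.get_obs()['joints'].round(2))"; python3 st.py v14 5 1
```

```text
t 31.18 tcp [503.6 -71.8 182.6] jaw -50.58 tilt 0.00 F [ 0.4  0.3 -0.2] grip 51.6mm
dist 323.0mm turn -40.2 deg; per row 40.4 mm 5.0 deg
-2.60 3.08 0.28 0.088 0.6; -2.32 3.29 0.28 0.088 0.6; -2.02 3.49 0.28 0.088 0.6; -1.71 3.65 0.28 0.088 0.6; -1.38 3.78 0.28 0.088 0.6; -1.04 3.89 0.28 0.088 0.6; -0.70 3.97 0.28 0.088 0.6; -0.35 4.01 0.28 0.088 0.6
[-0.92  0.65  1.33  2.06 -0.75  1.05 -0.1 ]
```

View pics/v14.png

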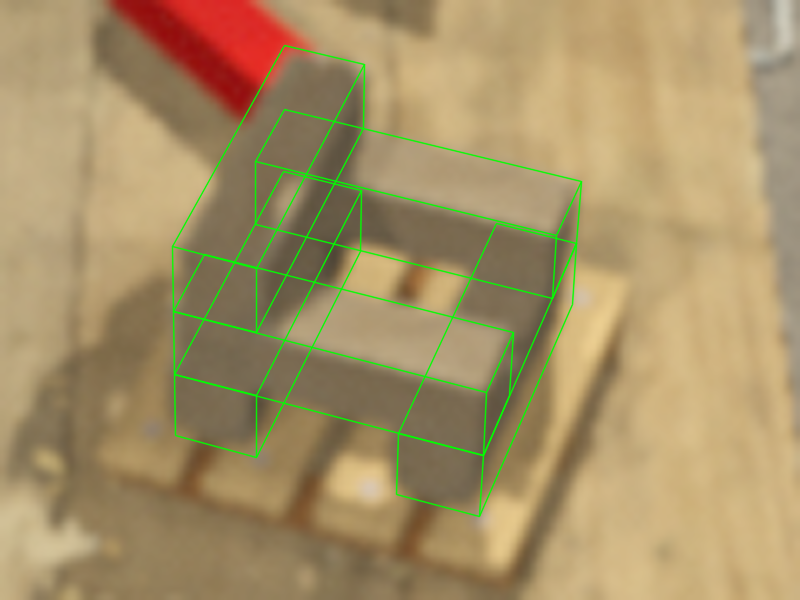

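View pics/v14t.png

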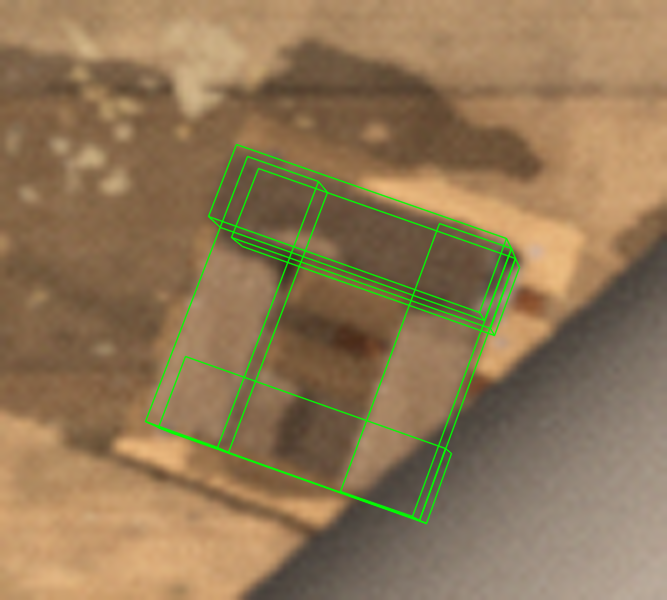

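Call:
{"fn": "carry_out", "kwargs": {"series": "-2.6 3.1 0.2 0.09 0.6; -2.3 3.3 0.2 0.09 0.6; -2.0 3.5 0.2 0.09 0.6; -1.7 3.6 0.2 0.09 0.6"}}

```text
clock: 31.78
tcp_pos: [0.5022, -0.2319, 0.1745]
orientation: [-3.099, -0.515, 0.0]
contact_force: [0.2, -0.3, -0.1]
grip_width: 0.0512
```

```bash
python3 plan.py .4995 -.394 .15 -90.8 4 .6;python3 -c "
from bench import r;print(r.get_obs()['joints'].round(3))"
```

```text
t 31.77 tcp [ 502.2 -231.9  174.5] jaw -71.12 tilt 0.03 F [ 0.2 -0.3 -0.1] grip 51.2mm
dist 164.0mm turn -19.7 deg; per row 41.0 mm 4.9 deg
-1.38 3.81 0.61 0.086 0.6; -1.04 3.92 0.61 0.086 0.6; -0.70 3.99 0.61 0.086 0.6; -0.36 4.04 0.61 0.086 0.6
[-0.545  0.737  1.291  1.963 -0.812  1.099 -0.139]
```

j3 is falling again (1.33 → 1.29), so I'll continue.

Call:
{"fn": "carry_out", "kwargs": {"series": "-1.4 3.8 0.6 0.09 0.6; -1.0 3.9 0.6 0.09 0.6; -0.7 4.0 0.6 0.09 0.6; -0.4 4.0 0.6 0.08 0.6; 0 0.3 2.5 0 0.6; 0 0 3 0 0.6; 0 0 2 0 0.6; 0 0 0 0 0.6"}}

```text
clock: 32.78
tcp_pos: [0.4979, -0.3941, 0.074]
orientation: [-3.139, 0.028, 0.004]
contact_force: [0.4, 0.3, 1.7]
grip_width: 0.0513
```

```bash
python3 plan.py .4995 -.394 .0565 -90.8 2 .6;python3 -c "
from bench import r;print(r.get_obs()['joints'].round(3))"
```

```text
t 32.77 tcp [ 497.9 -394.1   74. ] jaw -91.01 tilt 0.19 F [0.4 0.3 1.7] grip 51.3mm
dist 17.5mm turn 0.2 deg; per row 8.8 mm 0.1 deg
0.08 -0.01 0.87 -0.002 0.6; 0.08 -0.01 0.87 -0.002 0.6
[-0.131  0.956  1.125  1.825 -1.001  1.066 -0.191]
```

Call:
{"fn": "carry_out", "kwargs": {"series": "0.1 0 0.9 0 0.6; 0 0 0.8 0 0.6; 0 0 0 0 0.2; 0 0 0 0 0.2; 0 0 0 0 0.2", "grip_force": 20}}

```text
clock: 33.4
tcp_pos: [0.4991, -0.396, 0.059]
orientation: [3.141, -0.03, 0.001]
contact_force: [0.3, -1.1, -1.5]
grip_width: 0.0295
```

Call:
{"fn": "carry_out", "kwargs": {"series": "0 0 -1 0 0.2; 0 0 -2.5 0 0.2; 0 0 -5 0 0.2; 0 0 -1 0 0.2"}}

```text
clock: 33.9
tcp_pos: [0.4998, -0.3981, 0.159]
orientation: [3.137, -0.031, 0.008]
contact_force: [0.9, 1.0, -1.0]
grip_width: 0.0297
```

```bash
python3 plan.py .5957 .1405 .15 -19.5 16 .2
```

```text
t 33.90 tcp [ 499.8 -398.1  159. ] jaw -91.14 tilt 0.38 F [ 0.9  1.  -1. ] grip 29.7mm
dist 547.1mm turn 71.6 deg; per row 34.2 mm 4.5 deg
0.53 -3.38 0.06 -0.078 0.2; 0.79 -3.33 0.06 -0.078 0.2; 1.05 -3.25 0.06 -0.078 0.2; 1.30 -3.16 0.06 -0.078 0.2; 1.54 -3.05 0.06 -0.078 0.2; 1.78 -2.92 0.06 -0.078 0.2; 2.00 -2.77 0.06 -0.078 0.2; 2.21 -2.61 0.06 -0.078 0.2; 2.41 -2.43 0.06 -0.078 0.2; 2.59 -2.23 0.06 -0.078 0.2; 2.76 -2.02 0.06 -0.078 0.2; 2.91 -1.80 0.06 -0.078 0.2; 3.04 -1.57 0.06 -0.078 0.2; 3.15 -1.33 0.06 -0.078 0.2; 3.25 -1.08 0.06 -0.078 0.2; 3.32 -0.82 0.06 -0.078 0.2
```

Call:
{"fn": "carry_out", "kwargs": {"series": "0.5 -3.4 0 -0.08 0.2; 0.8 -3.3 0 -0.08 0.2; 1.1 -3.3 0 -0.08 0.2; 1.3 -3.2 0 -0.08 0.2; 1.6 -3.0 0 -0.08 0.2; 1.8 -2.9 0 -0.08 0.2; 2.0 -2.8 0 -0.08 0.2; 2.2 -2.6 0 -0.08 0.2"}}

```text
clock: 34.9
tcp_pos: [0.546, -0.1247, 0.1545]
orientation: [-2.99, -0.963, -0.001]
contact_force: [0.2, 0.3, -1.9]
grip_width: 0.0297
```

```bash
python3 plan.py .5957 .1405 .13 -19.5 8 .2;python3 -c "
from bench import r;print(r.get_obs()['joints'].round(3))"
```

```text
t 34.90 tcp [ 546.  -124.7  154.5] jaw -54.30 tilt 0.04 F [ 0.2  0.3 -1.9] grip 29.7mm
dist 270.9mm turn 34.8 deg; per row 33.9 mm 4.3 deg
2.44 -2.33 0.31 -0.076 0.2; 2.61 -2.14 0.31 -0.076 0.2; 2.76 -1.93 0.31 -0.076 0.2; 2.90 -1.72 0.31 -0.076 0.2; 3.02 -1.49 0.31 -0.076 0.2; 3.13 -1.26 0.31 -0.076 0.2; 3.21 -1.02 0.31 -0.076 0.2; 3.28 -0.77 0.31 -0.076 0.2
[-0.709  0.729  1.211  1.963 -0.806  1.045 -0.072]
```

Call:
{"fn": "carry_out", "kwargs": {"series": "2.4 -2.3 0 -0.075 0.2; 2.6 -2.1 0 -0.075 0.2; 2.8 -1.9 0 -0.075 0.2; 2.9 -1.7 0 -0.075 0.2; 3.0 -1.5 0 -0.075 0.2; 3.1 -1.3 0.5 -0.075 0.2; 3.2 -1.0 1 -0.075 0.2; 3.3 -0.7 1 -0.075 0.2"}}

```text
clock: 35.9
tcp_pos: [0.598, 0.1398, 0.128]
orientation: [-2.57, -1.806, 0.0]
contact_force: [0.6, 0.2, -0.8]
grip_width: 0.0293
```

```bash
python3 plan.py .5957 .1405 .05 -19.5 2 .2;python3 -c "
from bench import r;print(r.get_obs()['joints'].round(3))"
```

```text
t 35.90 tcp [598.  139.8 128. ] jaw -19.79 tilt 0.02 F [ 0.6  0.2 -0.8] grip 29.3mm
dist 78.0mm turn 0.3 deg; per row 39.0 mm 0.1 deg
-0.01 -0.12 3.90 -0.003 0.2; -0.01 -0.12 3.90 -0.003 0.2
[-1.027  0.761  1.045  1.849 -0.782  1.011  0.009]
```

Call:
{"fn": "carry_out", "kwargs": {"series": "0 0 3 -0.005 0.2; 0 0 3 0 0.2; 0 0 2 0 0.2; 0 0 0.9 0 0.2; 0 0 0.7 0 0.2; 0 0 0.6 0 0.2; 0 0 0.5 0 0.2; 0 0 0.4 0 0.2"}}

```text
clock: 36.9
tcp_pos: [0.5992, 0.1363, 0.019]
orientation: [2.569, 1.804, 0.003]
contact_force: [-0.7, -2.5, 4.6]
grip_width: 0.0294
```

```bash
python3 plan.py
```

```text
t 36.90 tcp [599.2 136.3  19. ] jaw -19.83 tilt 0.16 F [-0.7 -2.5  4.6] grip 29.4mm
```

Call:
{"fn": "carry_out", "kwargs": {"series": "0 0 0.2 -0.005 0.2; 0 0 0.1 0 0.2; 0 0 0 0 0.2"}}

```text
clock: 37.28
tcp_pos: [0.5992, 0.1365, 0.0173]
orientation: [2.566, 1.811, 0.004]
contact_force: [-5.5, -2.4, 18.5]
grip_width: 0.0294
```

Call:
{"fn": "carry_out", "kwargs": {"series": "0 0 0 0 0.5; 0 0 0 0 0.5; 0 0 0.2 0 0.5; 0 0 0 0 0.5"}}

```text
clock: 37.78
tcp_pos: [0.5976, 0.1379, 0.0124]
orientation: [-2.565, -1.814, 0.001]
contact_force: [-0.1, 0.4, -0.2]
grip_width: 0.0427
```

```bash
python3 plan.py; python3 lev.py v15
```

```text
t 37.77 tcp [597.6 137.9  12.4] jaw -19.46 tilt 0.04 F [-0.1  0.4 -0.2] grip 42.7mm
offset along [0.33 0.94 0.  ] s=-1.0mm score 37.2
[20. 19. 19. 21. 25. 31. 35. 37. 36. 33. 29. 25. 23. 23. 23. 23.]
```

View pics/v15.png

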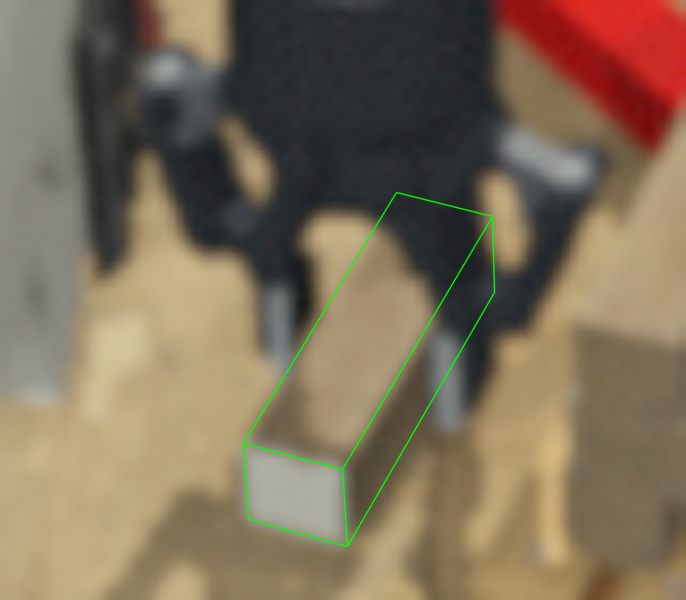

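Call:
{"fn": "carry_out", "kwargs": {"series": "0 0 0 0 0.2; 0 0 0 0 0.2; 0 0 0 0 0.2; 0 0 -1.5 0 0.2; 0 0 -4 0 0.2; 0 0 -4 0 0.2; 0 0 -4 0 0.2; 0 0 0 0 0.2", "grip_force": 25}}

```text
clock: 38.83
tcp_pos: [0.5998, 0.1375, 0.1517]
orientation: [2.564, 1.812, 0.009]
contact_force: [0.7, -0.6, -0.9]
grip_width: 0.0294
```

```bash
python3 plan.py .4305 .2000 .147 -19.5 5 .2;python3 -c "
from bench import r;print(r.get_obs()['joints'].round(3))"
```

```text
t 38.83 tcp [599.8 137.5 151.7] jaw -19.51 tilt 0.34 F [ 0.7 -0.6 -0.9] grip 29.4mm
dist 180.6mm turn 0.0 deg; per row 36.1 mm 0.0 deg
0.05 -3.61 0.09 -0.000 0.2; 0.05 -3.61 0.09 -0.000 0.2; 0.05 -3.61 0.09 -0.000 0.2; 0.05 -3.61 0.09 -0.000 0.2; 0.05 -3.61 0.09 -0.000 0.2
[-1.04   0.734  1.074  1.835 -0.753  1.04  -0.002]
```

Call:
{"fn": "carry_out", "kwargs": {"series": "0 -3 0 0 0.2; 0 -3 0 0 0.2; 0 -3 0 0 0.2"}}

```text
clock: 39.2
tcp_pos: [0.5115, 0.1678, 0.1473]
orientation: [-2.565, -1.813, 0.002]
contact_force: [-0.9, -0.2, 0.5]
grip_width: 0.0296
```

```bash
python3 plan.py .4305 .2000 .147 -19.5 3 .2;python3 -c "
from bench import r;print(r.get_obs()['joints'].round(3))"
```

```text
t 39.20 tcp [511.5 167.8 147.3] jaw -19.50 tilt 0.08 F [-0.9 -0.2  0.5] grip 29.6mm
dist 87.1mm turn 0.0 deg; per row 29.0 mm 0.0 deg
0.11 -2.90 0.01 -0.000 0.2; 0.11 -2.90 0.01 -0.000 0.2; 0.11 -2.90 0.01 -0.000 0.2
[-1.245  0.649  1.141  2.016 -0.732  0.965 -0.063]
```

Call:
{"fn": "carry_out", "kwargs": {"series": "0.1 -2.9 0 0 0.2; 0.1 -2.9 0 0 0.2; 0.1 -2.9 0 0 0.2; 0 0 0 0 0.2"}}

```text
clock: 39.7
tcp_pos: [0.4295, 0.2003, 0.147]
orientation: [-2.562, -1.815, 0.004]
contact_force: [0.6, 0.2, -0.3]
grip_width: 0.0296
```

```bash
python3 plan.py .4305 .2000 .1 -19.5 3 .2;python3 -c "
from bench import r;print(r.get_obs()['joints'].round(3))"
```

```text
t 39.70 tcp [429.5 200.3 147. ] jaw -19.35 tilt 0.17 F [ 0.6  0.2 -0.3] grip 29.6mm
dist 47.0mm turn -0.1 deg; per row 15.7 mm 0.0 deg
0.00 0.03 1.57 0.001 0.2; 0.00 0.03 1.57 0.001 0.2; 0.00 0.03 1.57 0.001 0.2
[-1.484  0.578  1.232  2.16  -0.712  0.91  -0.161]
```

Call:
{"fn": "carry_out", "kwargs": {"series": "0 0.1 2 0 0.2; 0 0 2 0 0.2; 0 0 0.7 0.002 0.2; 0 0 0 0 0.2"}}

```text
clock: 40.2
tcp_pos: [0.4332, 0.1987, 0.1008]
orientation: [2.568, 1.81, -0.001]
contact_force: [0.5, -0.5, 0.9]
grip_width: 0.0299
```

```bash
python3 plan.py .4305 .2000 .0944 -19.5 1 .2;python3 -c "
from bench import r;print(r.get_obs()['joints'].round(3))"; python3 st.py v16 6
```

```text
t 40.20 tcp [433.2 198.7 100.8] jaw -19.65 tilt 0.03 F [ 0.5 -0.5  0.9] grip 29.9mm
dist 7.0mm turn 0.1 deg; per row 7.0 mm 0.1 deg
0.03 -0.30 0.64 -0.003 0.2
[-1.39   0.633  1.113  2.186 -0.807  0.825 -0.094]
```

View pics/v16.png

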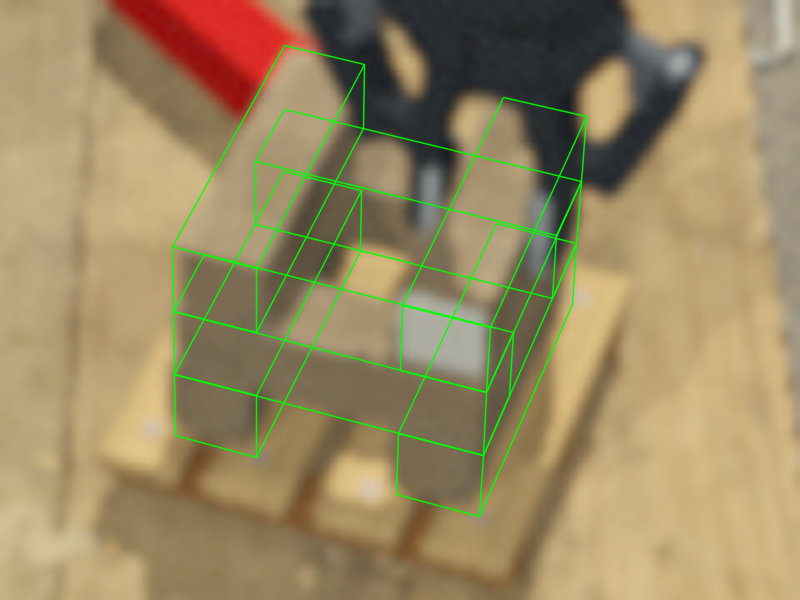

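Call:
{"fn": "carry_out", "kwargs": {"series": "0 -0.3 0.2 -0.003 0.2; 0 0 0.1 0 0.2; 0 0 0 0 0.2"}}

```text
clock: 40.62
tcp_pos: [0.4301, 0.2004, 0.0979]
orientation: [-2.564, -1.815, -0.0]
contact_force: [0.8, 0.2, -0.7]
grip_width: 0.0295
```

```bash
python3 plan.py .4305 .2000 .0944 -19.5 1 .2
```

```text
t 40.62 tcp [430.1 200.4  97.9] jaw -19.41 tilt 0.01 F [ 0.8  0.2 -0.7] grip 29.5mm
dist 3.5mm turn -0.1 deg; per row 3.5 mm 0.1 deg
-0.02 0.05 0.35 0.002 0.2
```

Call:
{"fn": "carry_out", "kwargs": {"series": "0 0 0.2 0.002 0.2; 0 0 0.15 0 0.2; 0 0 0 0 0.2"}}

```text
clock: 41.0
tcp_pos: [0.4302, 0.2003, 0.0947]
orientation: [-2.566, -1.811, -0.0]
contact_force: [-2.6, 0.1, 9.0]
grip_width: 0.0292
```

Call:
{"fn": "carry_out", "kwargs": {"series": "0 0 0 0 0.35; 0 0 0 0 0.55; 0 0 0 0 0.55; 0 0 -2 0 0.55; 0 0 -4 0 0.55; 0 0 -4 0 0.55; -3 0 -3 0 0.55; -3 0 0 0 0.55"}}

```text
clock: 42.0
tcp_pos: [0.4113, 0.143, 0.2256]
orientation: [2.564, 1.811, 0.004]
contact_force: [0.1, -0.4, 0.3]
grip_width: 0.0468
```

```bash
python3 plan.py;python3 st.py v17 6 1;python3 -c "
from bench import r;print(r.get_obs()['joints'].round(3))"
```

```text
t 42.00 tcp [411.3 143.  225.6] jaw -19.54 tilt 0.19 F [ 0.1 -0.4  0.3] grip 46.8mm
[-1.667  0.314  1.448  2.172 -0.386  0.968 -0.343]
```

View pics/v17.png

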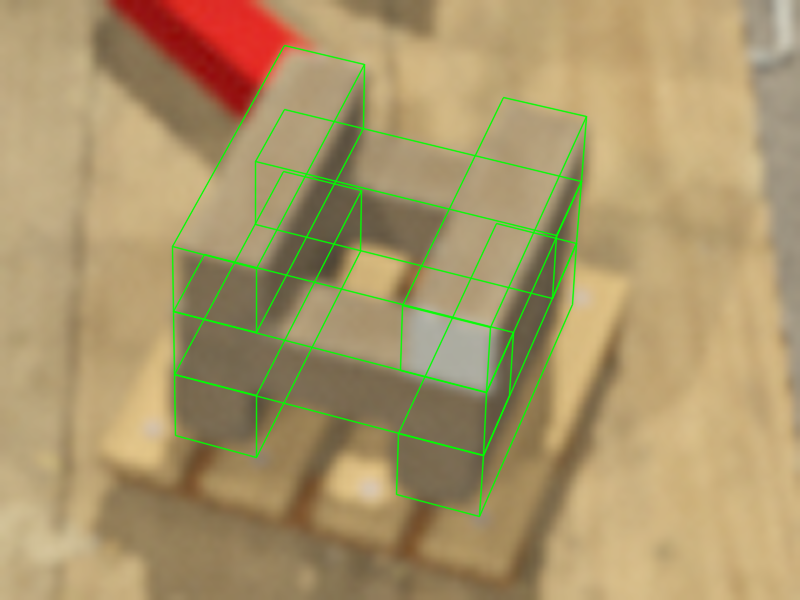

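View pics/v17t.png

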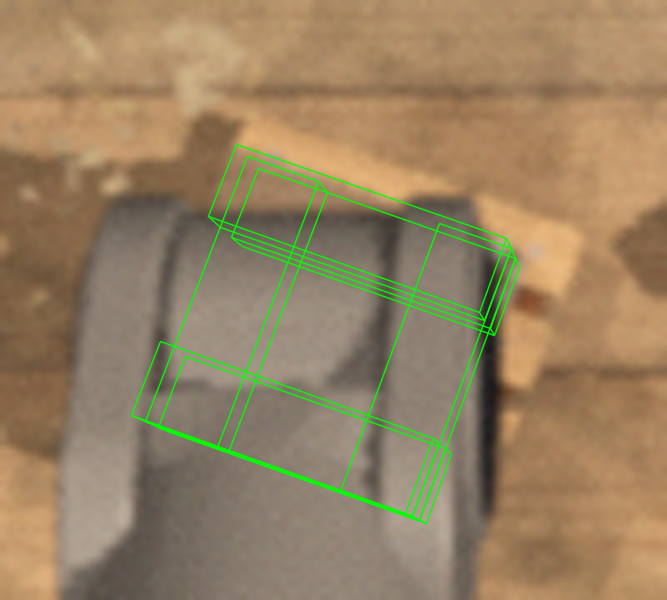

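Call:
{"fn": "carry_out", "kwargs": {"series": "0 3 0 0 0.55; -1 3 0 0 0.55; -3 3 0 0 0.55; -4 2 0 0 0.55; -4 1 0 0 0.55; -4 0 0 0 0.55; -4 0 0 0 0.55; -4 0 0 0 0.55"}}

```text
clock: 43.1
tcp_pos: [0.4427, -0.1233, 0.224]
orientation: [-2.566, -1.813, 0.0]
contact_force: [-0.1, -0.4, 1.1]
grip_width: 0.0472
```

```bash
python3 plan.py;python3 -c "
from bench import r;print(r.get_obs()['joints'].round(3))"
cat > chk.py <<'E'
from h import *
from bench import eyes
fs=[eyes.grab_frame("side"),eyes.grab_frame("top")];gs=[gradf(f) for f in fs]
p=np.load("pal.npy");R=boxR(p[2]);c=np.array([p[0],p[1],0]);R2=boxR(p[2]+np.pi/2)
N=["l2L","l2R","l3F","l3N"]
bx=[(R2,np.array([0,s*.0405,.067])) for s in(1,-1)]+[(R,np.array([s*.0405,0,.097])) for s in(1,-1)]
for n,(Q,l) in zip(N,bx):
    for w in([0],[1]):
        def cost(d):
            return -sum(score(fs[i],gs[i],Q@boxR(d[2]*10),c+R@(l+[d[0],d[1],0]),H) for i in w)
        o=minimize(cost,[0,0,0],method="Nelder-Mead",options=dict(initial_simplex=[[0,0,0],[.003,0,0],[0,.003,0],[0,0,.003]],xatol=1e-5))
        print(n,w,"dx,dy mm",(o.x[:2]*1e3).round(1),"dyaw deg %.1f"%np.degrees(o.x[2]*10),round(-o.fun,1))
A=[(Q,c+R@l,H) for Q,l in bx]
overlay(fs[1],A,(210,230,310,320),"pics/fin_t.png")
cv2.imwrite("pics/fin_full.png",np.vstack([fs[0]["color"][160:440,240:440],]) if 0 else cv2.resize(np.hstack([fs[0]["color"][150:450,240:440],fs[1]["color"][180:340,140:500].repeat(1,0) if 0 else cv2.resize(fs[1]["color"][180:330,140:500],(720,300))]),(800,260)))
E
python3 chk.py
```

```text
t 43.10 tcp [ 442.7 -123.3  224. ] jaw -19.51 tilt 0.02 F [-0.1 -0.4  1.1] grip 47.2mm
[-0.9    0.29   1.248  2.117 -0.338  0.958  0.194]
l2L [0] dx,dy mm [3.1 3.6] dyaw deg 7.3 20.9
l2L [1] dx,dy mm [-1.6  1.1] dyaw deg 1.2 20.2
l2R [0] dx,dy mm [-1.2 -1. ] dyaw deg 3.1 22.3
l2R [1] dx,dy mm [ 0.1 -1.3] dyaw deg 0.2 41.0
l3F [0] dx,dy mm [-1.9  1.2] dyaw deg 0.9 23.1
l3F [1] dx,dy mm [-4.3 -4. ] dyaw deg 2.1 27.3
l3N [0] dx,dy mm [-2.8  1.1] dyaw deg 0.2 43.3
l3N [1] dx,dy mm [-0.8  5.5] dyaw deg 1.1 34.1
```

View pics/fin_t.png

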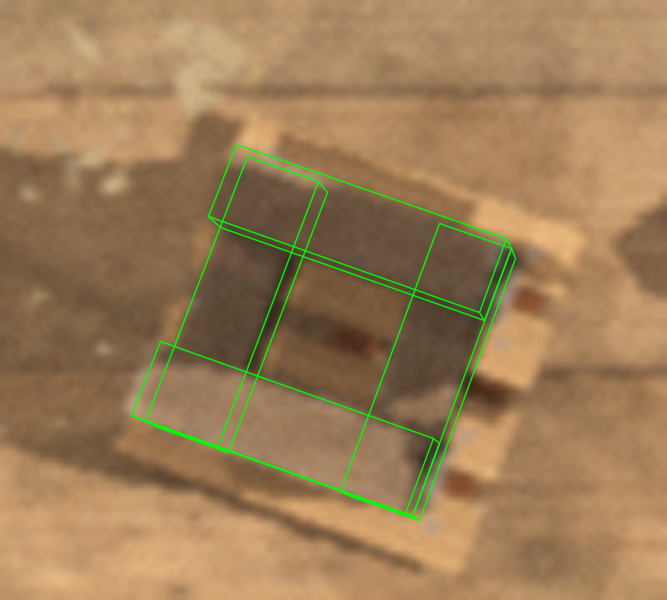

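View pics/fin_full.png

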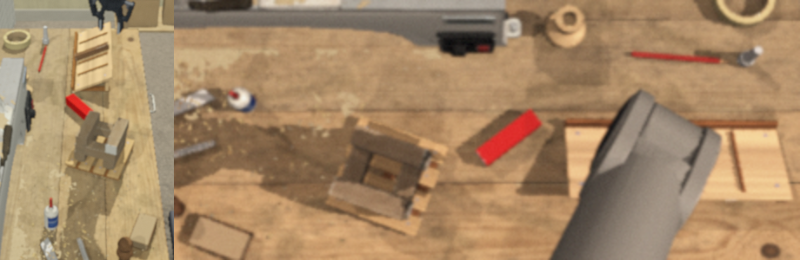

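Call:
{"fn": "carry_out", "kwargs": {"series": "3 0 -2 0 0.55; 3 0 -2 0 0.55; 3 0 -2 0 0.55; 0 0 0 0 0.55; 0 0 0 0 0.55"}}

```text
clock: 43.82
tcp_pos: [0.4726, -0.0376, 0.2838]
orientation: [-2.565, -1.813, 0.002]
contact_force: [0.2, -0.3, -0.4]
grip_width: 0.0471
```

Run:
```python
from bench import eyes
import cv2,numpy as np
b=eyes.grab_frame("side")["color"][160:360,280:430];a=eyes.grab_frame("top")["color"][180:330,200:500]
cv2.imwrite("pics/v18.png",np.hstack([cv2.resize(b,(262,350),interpolation=2),cv2.resize(a,(538,350),interpolation=2)]))
```

```text
(no output)
```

View pics/v18.png

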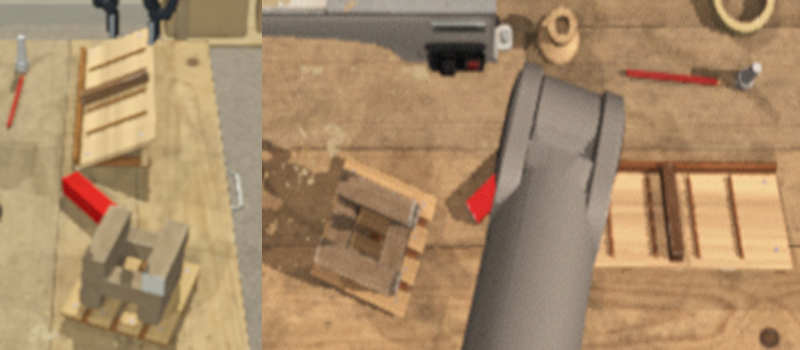

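The stack has three crossed layers and looks flush. The dark slim blank is still in the middle bay, at about (672,210) in this picture. The cup and pencil look undisturbed, and the arm is clear, so I'm handing in.

```bash
python3 -c "
from bench import r;print(r.hand_in())"
```

```text
the job is handed in; nothing more can be done
None
```

The drying stack now has three crossed layers, and I handed the job in at about 44 s of the 72 s allowed. The tool can't tilt, so I pressed each blank level on the bare bench beyond the pallet and regripped it. I set the pair for layer 2 first, then the pair for layer 3, lowering each until I felt light contact (about 9–20 N).

**Last checks:**
- **Fit:** Model outlines drawn over the side and top views matched all four placed blanks to about 1–2 mm by eye. The bottom pair still lined up with its outline.
- **Disagreement:** The automatic edge fit did not settle that closely. It gave offsets of up to about 5 mm and one 7° turn, with the two cameras disagreeing. I put this down to low contrast and one blank hiding another, and went by the outlines.
- **Bystanders:** The slim dark blank is still in the middle bay. The cup, pencil, glue bottle and red look-alike look undisturbed.
- **Limits:** Joint 3 came within about 0.01 rad of its range (1.448 of 1.46) as the arm backed off after the last blank. I moved it away at once.

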